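# Mount a keyhole hook bracket on a sloped stand and hang the scrap pail on it

### The arm

A 6-joint arm with a two-finger parallel gripper is mounted at the origin on a cart in front of the work surface, level with it; the furniture and walls round the work are solid. World frame = base frame: x ahead of the robot, y to its left, z up, the work surface at z = 0. Lengths are in m, angles in degrees, forces in N, time in s.
With the tool pointing down it reaches from about 0.4 to 0.825 m from the base axis. Payload 7 kg.
Tool frame: the origin (TCP) lies midway between the tips of the shut fingers; the grasp point (between the pads) lies 19 mm behind it (r.hold_point_z is the distance from the TCP to the grasp point, in m); x points along the fingers, y is the direction in which the jaws open and shut, and the axes are right-handed (so a half turn about x gives the same grasp; the last joint's range is limited). The gripper opens to 88 mm and grips with 3 to 60 N. Pads are 19 mm wide; open, the fingers measure 130 mm over their backs; the gripper's body (78 mm by 193 mm) begins 47 mm behind the grasp point.
Start: joints at [16.507, 20.546, 0.682, 0, -70.136, -16.507], TCP at [0.675, -0, 0.227] pointing down, gripper open.
Joint ranges: [-176.03, 176.03], [-82.01, 121.73], [-58.28, 71.71], [-173.87, 95.51], [-174.79, -0.11], [-173.66, 173.66]. Speed limits (degrees/s): [136.94, 136.94, 172.46, 180, 180, 180].

### API

Orientations are given as [roll, pitch, yaw] about the fixed x, y, z axes, in that order (R = Rz(yaw) Ry(pitch) Rx(roll)).
In Python, from plant import r, viewer, order gives the robot as it stands. The module is installed in compiled form; this text tells all that it offers.
- The arm moves only by the shell command python3 -m creep 'ROWS' [FORCE]. ROWS is JSON, a list of rows, each an object of numbers: "ax", "ay", "az": the turn, a rotation vector about the tool's x, y, z in degrees; "tx", "ty", "tz": the shift along the tool's x, y, z in m; "fingers": the finger opening in m, from 0 to 0.0876. A call has 1 to 5 rows; each row is the pose to reach, as a shift and turn from the pose commanded when the call began, along the tool's axes at that moment; what a row does not reach only later rows make up. A row lasts 1/10 s, in which the tool goes at most 50 mm and 8.59 degrees, less where a joint would pass 70% of its speed; a pose out of reach is approached as far as the arm can. A call with a gripper value outside its range is refused whole. The fingers move at their own pace and stop on an object; FORCE is the grip in N (left out, the last holds). Time passes only in rows, so rows that repeat a pose let the fingers close. It gives the time, the measured TCP pose, the force and the opening at its end, in the units of the state.
- r.get_state(): the state, without advancing time (a new reading comes with each control period).
- viewer.capture(name): name is "scene" or "side" or "wrist"; returns a dict with "pixels" (400x640x3 uint8, blue, green, red), "depth" (400x640 float32, m along the optical axis (not along the pixel's ray), 0 where there is no reading), "fx", "fy", "cx", "cy" (pixels), "k1" (the pictures are not rectified: a ray, as slopes to the right and down, at radius r is drawn at 1 + k1 r^2 times it, then the intrinsics apply), "rvec" (rotation vector, rad) and "tvec" (3), from world to camera coordinates, as OpenCV has them; the wrist camera has in their place "T_tool_cam" (4x4, takes a point from camera to tool coordinates, whose origin is the TCP and whose axes are the tool frame's). Camera axes: x right, y down, z forward; pixel columns grow to the right and rows downward; lengths in m; the calibration is good to about 2 mm. A picture is of the moment at which its call begins: read the wrist's pose just before it.
- order.close_job(): hands the job in, once; it reports no verdict.
The state is a dict: "time_s": time; "joints": joint angles; "qd": joint speeds; "joint_torque": joint torques, N m; "tcp_pos": TCP position; "eef_rot": TCP orientation; "contact_force": force on the tool from outside, world axes, zero at the start; "moment": the same for the moment, N m; "gripper_width": finger opening in m.
Only numpy, scipy, OpenCV 4.12 (cv2) and the standard library are available. Lean on these libraries where they do the work, as an engineer would, in place of code of your own. Each camera call takes 0.05 s, during which the arm holds its last target.

### The job

Mount the blue hook bracket on the sloped panel of the grey stand: slip its keyhole over the brass headed stud with the hook pointing down the slope, then slide it down until it is locked fully home behind the stud's head, lying flat on the panel and straight down the slope. Then hang the white pail by its wire handle in the bracket's hook so that it hangs free and upright, and let everything go. Do not shove or topple the jar, the green wax block or the sanding stick that lie round the stand.

Things in the scene. Friction and masses are not known exactly. Their poses are not given: they have to be found in the camera images.
- panel: Grey panel of the fixed stand, sloped 35 degrees, face up and towards the robot; 142 (slope) x 112 x 8 mm. Origin: on its face at the foot of the brass stud, about 206 mm above the bench. x straight up the slope, y level to the left, z out of the face along the stud. Reaches from x = -97 mm (lower edge, 150 mm above the bench, free space before and below it) to x = +45 mm.
- stud_top (a point): Middle of the top of the brass stud on the panel, 13 mm off the face (panel z). The stud: shank 7 mm thick, 8 mm long, then a round head 16 mm across, 5 mm thick with bevelled rim. It does not move. The stand's highest point, the panel's upper edge, is 232 mm above the bench.
- bracket: Loose blue bracket, 0.17 to 0.35 kg, starts flat on the bench, rib up. Plate 125 x 60 x 5 mm from x = -45 to +80 mm. Origin: on the underside, on the middle line; x from the hook towards the keyhole end (up the slope when mounted), y across, z up out of the plate. Mounted: axes along the panel's, underside on its face, origin 60 mm (fully home 61.5) down the slope from the stud.
- rib (a point): Middle of the top of the bracket's grip rib (bracket x = -12, z = 35.5 mm). The rib stands on the plate, 12 mm thick in y, 40 mm long in x, 30 mm tall: hold it across its thickness, from along the plate's normal.
- keyhole (a point): Centre of the bracket's round keyhole, 22 mm across, on the plate's underside (bracket x = +36 mm). It runs into a slot 10 mm wide towards bracket +x.
- slot_end (a point): Centre of the round end of the bracket's slot, on the plate's underside (bracket x = +60 mm); on the stud's axis (to 1.5 mm) when the bracket is home.
- hook_seat (a point): Where the middle of the pail's wire lies when hung in the bracket's hook (bracket x = -78.5, z = 10 mm). Hook: 7 mm steel bar running at z = 3.5 mm from the plate out to x = -85 mm, there bent square up along z to z = 31 mm. Mounted, this point is about 133 mm above the bench; the tip points up and towards the robot, its top 14 mm above and 18 mm before this point.
- pail: Loose white pail, 0.10 to 0.21 kg, starts standing on the bench. 56 mm across the rim, 44 mm at the foot, 45 mm tall. A rigid handle of 6 mm wire, 54 mm wide, rises in the pail's y-z plane; 36 mm of free space between rim and wire, open along x. Origin: centre of the foot's underside; z up, y along the handle.
- bail_top (a point): Middle of the wire at the handle's peak, 84 mm above the pail's foot. Axes as the pail's.
- knob (a point): Middle of the dark wooden knob to hold the pail by, 13 mm across, upright on the handle's peak on a thin neck: from 91 to 117 mm above the pail's foot, this point 104 mm. With the fingers to either side in pail y they stay clear of the hook's tip, which passes under the wire.
- jar: Bystander near the stand: orange-red jar with black cap, 46 mm across, 62 mm tall. Origin: centre of its underside.
- wax_block: Bystander near the stand: green wax block 50 x 90 x 24 mm. Origin: centre of its underside.
- sanding_stick: Bystander near the stand: flat sanding stick 26 x 190 x 10 mm lying on the bench. Origin: centre of its underside.
Not all that is in view belongs to the job. There is more than one size of the bracket; the one meant has the size given above.

How it is judged:
By the outcome, as a careful person would: the job done as asked, in the order asked, and still so for the second after the job is handed in, with the robot touching nothing.
It also fails if it takes over 66 s, if anything falls off the work surface, if the arm or the gripper's body presses on something with over 40 N, if the wrist force passes 120 N, or if a joint passes its speed limit or range.

## Working session

There is one attempt and no reset: what is moved stays moved. The work goes in short steps, Python scripts to look and compute and a shell command to move; the robot and the scene stay as the last step left them, time stands still between calls to the robot, and variables do not carry over. Pictures are saved under pics/ and viewed, and the job is handed in when it is done.

```bash
mkdir -p pics; cat > h.py <<'E'
import numpy as np, cv2
from scipy.spatial.transform import Rotation as R
from plant import r, viewer
def cap(name):
    s=r.get_state(); c=viewer.capture(name); c['s']=s
    if 'T_tool_cam' in c:
        T=np.eye(4); T[:3,:3]=R.from_euler('xyz',s['eef_rot'],degrees=True).as_matrix(); T[:3,3]=s['tcp_pos']
        c['W']=T@np.array(c['T_tool_cam'])
    else:
        M=np.eye(4); M[:3,:3]=R.from_rotvec(np.ravel(c['rvec'])).as_matrix(); M[:3,3]=np.ravel(c['tvec']); c['W']=np.linalg.inv(M)
    return c
def ray(c,u,v):
    K=np.array([[c['fx'],0,c['cx']],[0,c['fy'],c['cy']],[0,0,1.]])
    p=cv2.undistortPoints(np.array([[[u,v]]],float),K,np.array([c['k1'],0,0,0.]))[0,0]
    return np.array([p[0],p[1],1.])
def pt(c,u,v,d=None):
    if d is None:
        a=c['depth'][int(v)-1:int(v)+2,int(u)-1:int(u)+2]; a=a[a>0]; d=np.median(a) if len(a) else np.nan
    return (c['W']@np.r_[ray(c,u,v)*d,1])[:3]
def onplane(c,u,v,n,p0):
    o=c['W'][:3,3]; d=c['W'][:3,:3]@ray(c,u,v)
    return o+d*(np.dot(n,np.array(p0)-o)/np.dot(n,d))
def proj(c,P):
    q=(np.linalg.inv(c['W'])@np.r_[P,1])[:3]; x,y=q[:2]/q[2]; f=1+c['k1']*(x*x+y*y)
    return c['fx']*x*f+c['cx'],c['fy']*y*f+c['cy']
def save(c,n): cv2.imwrite('pics/'+n+'.png',c['pixels'])
def crop(c,n,u0,v0,u1,v1,k): cv2.imwrite('pics/'+n+'.png',cv2.resize(c['pixels'][v0:v1,u0:u1],None,fx=k,fy=k,interpolation=cv2.INTER_CUBIC))
E
python3 - <<'E'
from h import *
import pickle
for n in('scene','side','wrist'):
    c=cap(n); save(c,n+'0'); pickle.dump(c,open(n+'0.pkl','wb')); print(n,c['W'][:3,3],c['W'][:3,2],c['fx'])
print(r.get_state(), r.hold_point_z)
E
```

```text
scene [-0.36133567 -0.61795961  0.85031806] [ 0.66082039  0.5308811  -0.53054846] 437.309365720801
side [0.33458728 0.99934946 0.75033663] [ 0.15043389 -0.83061754 -0.53613818] 377.0059609357347
wrist [ 0.67405252 -0.07780903  0.38324293] [-0.00123608  0.29218014 -0.9563625 ] 333.0072912298847
{'time_s': 0.15, 'joints': array([ 1.65091347e+01,  2.05828384e+01,  6.47033598e-01, -1.53609848e-02,
       -7.01357851e+01, -1.65069534e+01]), 'qd': array([-0.00602832, -0.16698851,  0.19518596,  0.04459583, -0.03093433,
        0.04914722]), 'joint_torque': array([ 1.39394037e-04, -5.83274567e+01,  2.93289685e+01,  7.00122759e+00,
        8.75052094e-03, -9.76538854e-05]), 'tcp_pos': array([6.74638766e-01, 6.48422766e-06, 2.25835420e-01]), 'eef_rot': array([  95.10288382,   89.92696755, -174.90016351]), 'contact_force': array([ 0.0041554 ,  0.92929598, -0.10224638]), 'moment': array([ 0.01199995,  0.01997705, -0.0334607 ]), 'gripper_width': 0.08750512790798208} 0.0188
```

View pics/scene0.png

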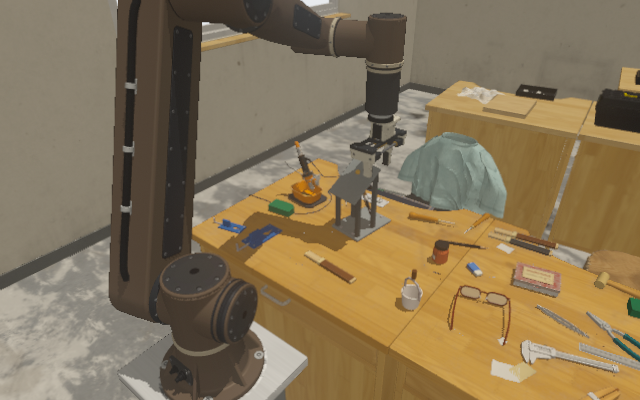

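View pics/side0.png

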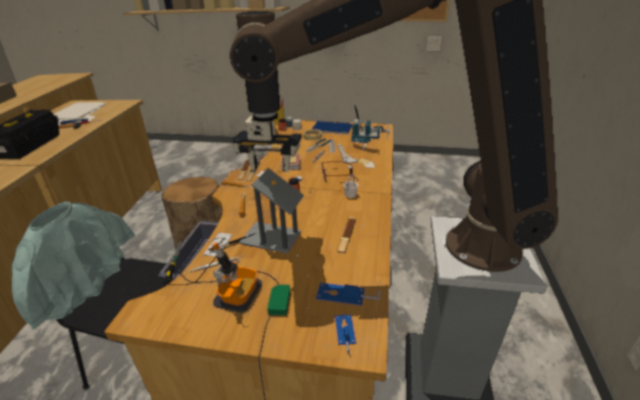

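View pics/wrist0.png

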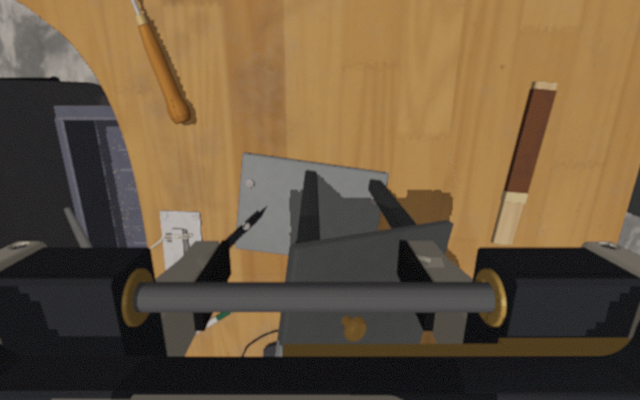

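```bash
python3 - <<'E'
from h import *
import pickle
c=pickle.load(open('side0.pkl','rb')); s=pickle.load(open('scene0.pkl','rb'))
crop(c,'s1',290,270,400,370,7); crop(s,'c1',200,200,310,270,7)
crop(c,'s2',235,155,355,255,6); crop(s,'c2',380,220,460,320,6); crop(s,'c3',320,150,400,240,6)
P=lambda c,l:[print(u,v,pt(c,u,v).round(4)) for u,v in l]
P(c,[(318,293),(364,297),(338,320),(352,340),(278,300),(350,190),(345,240),(295,180),(255,175),(296,208)])
print();P(s,[(262,236),(231,226),(411,295),(412,272),(441,255),(282,208),(330,267),(352,183)])
w=pickle.load(open('wrist0.pkl','rb'));print();P(w,[(353,325),(330,280),(445,230),(300,245),(530,140),(505,220)])
E
```

```text
318 293 [0.4802 0.2773 0.005 ]
364 297 [0.3557 0.2739 0.0056]
338 320 [0.4143 0.3608 0.0039]
352 340 [0.3732 0.4172 0.0053]
278 300 [0.5746 0.3372 0.0249]
350 190 [ 0.4483 -0.2375  0.0368]
345 240 [0.4345 0.0398 0.011 ]
295 180 [ 0.6603 -0.237   0.0643]
255 175 [ 8.727e-01 -3.731e-01  4.000e-04]
296 208 [ 0.6354 -0.132   0.0058]

262 236 [0.4141 0.2622 0.0052]
231 226 [0.3906 0.3864 0.0045]
411 295 [ 0.467  -0.2549  0.0109]
412 272 [ 0.4426 -0.26    0.1116]
441 255 [ 0.6456 -0.2531  0.0352]
282 208 [0.5566 0.305  0.025 ]
330 267 [ 0.4242 -0.0108  0.0099]
352 183 [0.6202 0.0551 0.1835]

353 325 [0.6505 0.0502 0.2169]
330 280 [0.6645 0.0207 0.2159]
445 230 [0.5769 0.0149 0.1553]
300 245 [ 0.6809 -0.0048  0.2243]
530 140 [ 0.432  -0.0336  0.0091]
505 220 [0.4431 0.0621 0.0076]
```

```bash
python3 - <<'E'
import cv2,numpy as np
a=cv2.imread('pics/s1.png');b=cv2.imread('pics/c1.png');print(a.shape,b.shape)
E
```

```text
(700, 770, 3) (490, 770, 3)
```

View pics/s1.png

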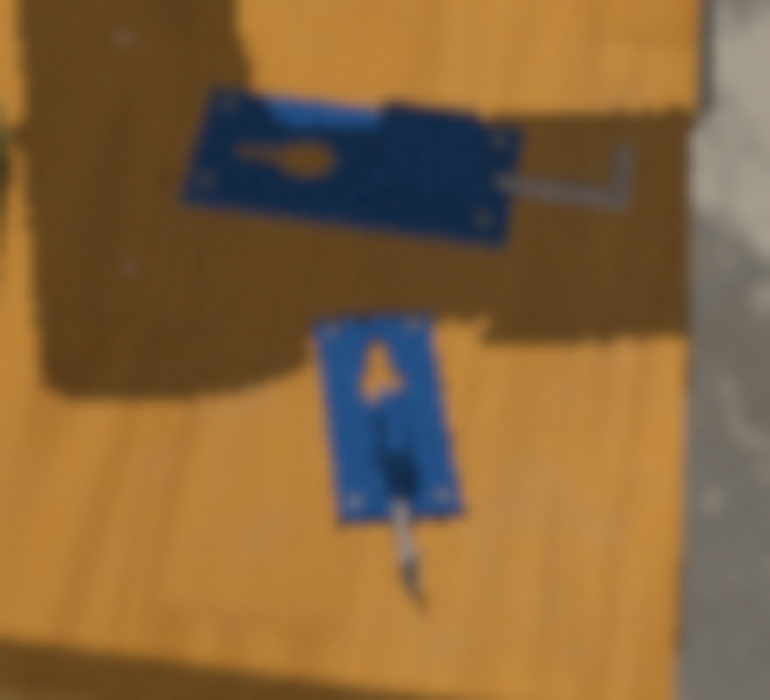

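View pics/c1.png

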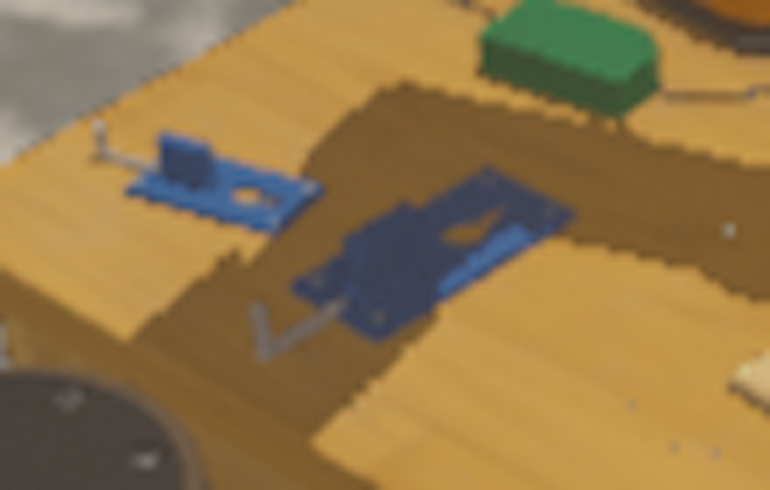

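View pics/s2.png

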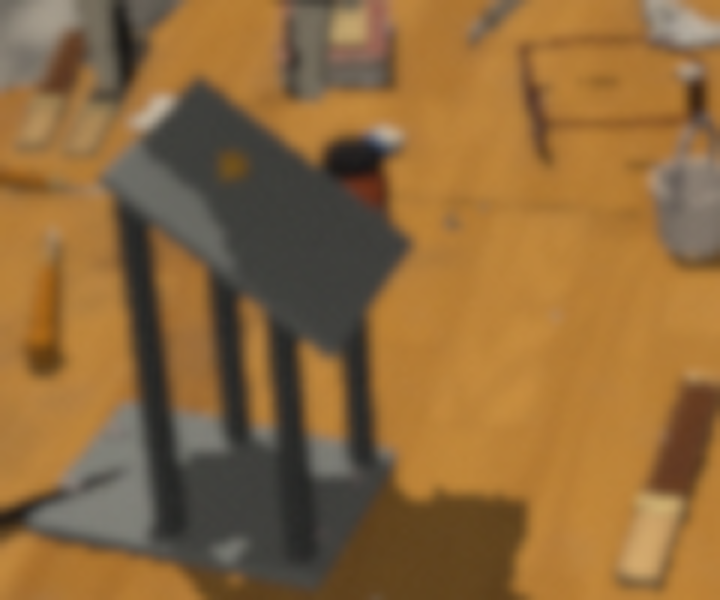

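View pics/c2.png

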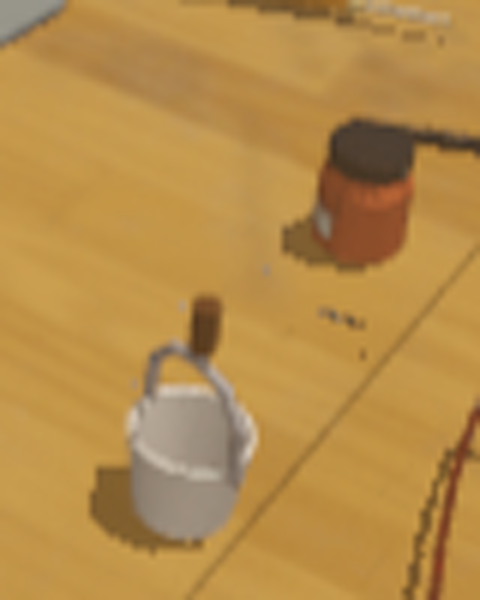

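View pics/c3.png

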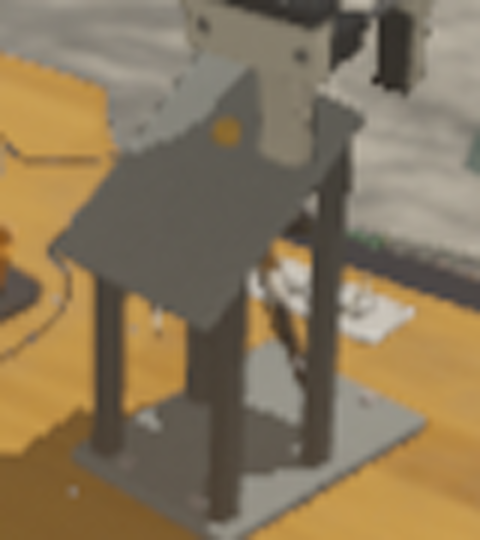

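```bash
python3 - <<'E'
from h import *
import pickle
c=pickle.load(open('side0.pkl','rb')); s=pickle.load(open('scene0.pkl','rb')); w=pickle.load(open('wrist0.pkl','rb'))
n=[0,0,1]
for nm,cc,L in (('side',c,[(213,90),(183,203),(522,128),(505,243)]),('scene',s,[(490,168),(575,213),(292,287),(378,338)])):
    o=(290,270) if nm=='side' else (200,200)
    Q=[onplane(cc,o[0]+u/7,o[1]+v/7,n,[0,0,.005]) for u,v in L]
    print(nm,[q.round(4) for q in Q]); k=(Q[0]+Q[1])/2; h=(Q[2]+Q[3])/2
    d=(k-h); print(np.linalg.norm(d),np.linalg.norm(Q[0]-Q[1]),np.degrees(np.arctan2(d[1],d[0])),'edge80',k.round(4),'edge-45',h.round(4))
# panel planes
def fit(cc,poly):
    m=np.zeros((400,640),np.uint8); cv2.fillPoly(m,[np.array(poly,int)],1); m=(m>0)&(cc['depth']>0)
    P=np.array([pt(cc,u,v,cc['depth'][v,u]) for v,u in np.argwhere(m)]); p0=np.median(P,0)
    for _ in range(4):
        U,S,V=np.linalg.svd(P-P.mean(0),full_matrices=False); nn=V[2]*np.sign(V[2][2]); e=(P-P.mean(0))@nn; P=P[abs(e)<max(.004,2*e.std())] if 1 else P
    print(len(P),P.mean(0).round(4),nn.round(4),'tilt',np.degrees(np.arccos(nn[2])),'az',np.degrees(np.arctan2(-nn[1],-nn[0])),e.std()); return P.mean(0),nn
fit(w,[(310,260),(395,240),(395,280),(300,280)])
fit(s,[(333,190),(354,200),(372,178),(352,172)])
fit(c,[(255+15,175+5),(275,172),(300,195),(292,210)])
# scene panel corners from c3 /6 +(320,150)
cor=[(50,245),(208,328),(362,122)]
for u,v in cor: print('scene cor',pt(s,320+u/6,150+v/6).round(4))
print('base edge wrist',[onplane(w,u,v,n,[0,0,.006]).round(4) for u,v in ((244,153),(388,173))])
print('tool R',R.from_euler('xyz',w['s']['eef_rot'],degrees=True).as_matrix().round(3))
E
```

```text
side [array([0.4804, 0.2376, 0.005 ]), array([0.4812, 0.2997, 0.005 ]), array([0.3567, 0.2405, 0.005 ]), array([0.3584, 0.3016, 0.005 ])]
0.12328693202961115 0.06209402099698643 -1.0920206185955486 edge80 [0.4808 0.2687 0.005 ] edge-45 [0.3575 0.271  0.005 ]
scene [array([0.4798, 0.2903, 0.005 ]), array([0.4777, 0.232 , 0.005 ]), array([0.3549, 0.2944, 0.005 ]), array([0.3527, 0.2356, 0.005 ])]
0.12498754734406085 0.058316850407130354 -1.7594782708774803 edge80 [0.4787 0.2611 0.005 ] edge-45 [0.3538 0.265  0.005 ]
2767 [0.6479 0.0172 0.2044] [-0.5667  0.0941  0.8185] tilt 35.061480030389696 az -9.425027774357964 0.0004090853343338082
552 [0.6147 0.0487 0.1796] [-0.5633  0.0864  0.8217] tilt 34.74243757952666 az -8.72196685065791 0.001838557301903674
456 [0.6165 0.0452 0.1813] [-0.5696  0.0778  0.8182] tilt 35.09374748564741 az -7.776760028436057 0.0012526681169661498
scene cor [ 0.7857  0.2777 -0.0011]
scene cor [0.5717 0.0094 0.1456]
scene cor [ 0.6817 -0.0066  0.2222]
base edge wrist [array([ 0.7526, -0.0184,  0.006 ]), array([0.5875, 0.0048, 0.006 ])]
tool R [[-0.001 -1.     0.   ]
 [-0.     0.     1.   ]
 [-1.     0.001 -0.   ]]
```

```bash
cat >> h.py <<'E'
def mat(rpy): return R.from_euler('xyz',rpy,degrees=True).as_matrix()
def go(p,Rt,s=None):
    "shift mm and turn deg in present tool axes"
    s=s or r.get_state(); R0=mat(s['eef_rot'])
    print('tx ty tz mm',(R0.T@(np.array(p)-s['tcp_pos'])*1000).round(1),'a',R.from_matrix(R0.T@Rt).as_rotvec(degrees=True).round(2))
def axes(x,z):
    x=np.array(x,float);x/=np.linalg.norm(x);z=np.array(z,float);z-=x*(x@z);z/=np.linalg.norm(z);return np.c_[x,np.cross(z,x),z]
E
python3 -m creep '[{"tx":-0.05},{"tx":-0.08,"ty":0.03,"tz":0.03,"ax":-8},{"tx":-0.08,"ty":0.06,"tz":0.06,"ax":-16},{"tx":-0.08,"ty":0.09,"tz":0.09,"ax":-24},{"tx":-0.08,"ty":0.12,"tz":0.12,"ax":-32}]'
python3 - <<'E'
from h import *
a=np.radians(-1.4); bx=np.array([np.cos(a),np.sin(a),0])
print(r.get_state()['tcp_pos'])
go([.40,.267,.17],axes([0,0,-1],-bx))
E
```

```text
[6.74638766e-01 6.48422766e-06 2.25835420e-01]
tx ty tz mm [ 56.2 274.6 267. ] a [-8.86e+01  5.00e-02 -6.00e-02]invalid input
```

```bash
python3 -m creep '[{"ax":0,"ay":0,"az":0,"tx":-0.05,"ty":0,"tz":0,"fingers":0.087},{"ax":-8,"ay":0,"az":0,"tx":-0.08,"ty":0.03,"tz":0.03,"fingers":0.087},{"ax":-16,"ay":0,"az":0,"tx":-0.08,"ty":0.06,"tz":0.06,"fingers":0.087},{"ax":-24,"ay":0,"az":0,"tx":-0.08,"ty":0.09,"tz":0.09,"fingers":0.087},{"ax":-32,"ay":0,"az":0,"tx":-0.08,"ty":0.12,"tz":0.12,"fingers":0.087}]'
python3 - <<'E'
from h import *
a=np.radians(-1.4); bx=np.array([np.cos(a),np.sin(a),0])
print(r.get_state()['tcp_pos'])
go([.40,.267,.17],axes([0,0,-1],-bx))
E
```

```text
time_s: 0.65
tcp_pos: [0.5536, 0.1208, 0.3065]
eef_rot: [-22.4, 90.0, 99.9]
contact_force: [1.3, 1.8, 0.3]
gripper_width: 0.0871
[0.55361499 0.12079033 0.30648374]
tx ty tz mm [136.5  51.7 205.6] a [-5.63e+01  1.00e-02  1.00e-02]
```

```bash
python3 -m creep '[{"ax":-8,"ay":0,"az":0,"tx":0.02,"ty":0.01,"tz":0.04,"fingers":0.087},{"ax":-16,"ay":0,"az":0,"tx":0.04,"ty":0.02,"tz":0.08,"fingers":0.087},{"ax":-24,"ay":0,"az":0,"tx":0.06,"ty":0.03,"tz":0.12,"fingers":0.087},{"ax":-32,"ay":0,"az":0,"tx":0.08,"ty":0.04,"tz":0.16,"fingers":0.087},{"ax":-40,"ay":0,"az":0,"tx":0.1,"ty":0.05,"tz":0.19,"fingers":0.087}]'
python3 -m creep '[{"ax":-8,"ay":0,"az":0,"tx":0.01,"ty":0.003,"tz":0.01,"fingers":0.087},{"ax":-16.3,"ay":0,"az":0,"tx":0.03,"ty":0.005,"tz":0.014,"fingers":0.087},{"ax":-16.3,"ay":0,"az":0,"tx":0.03,"ty":0.005,"tz":0.014,"fingers":0.087}]'
python3 - <<'E'
from h import *
import pickle
c=cap('wrist'); save(c,'w1'); pickle.dump(c,open('w1.pkl','wb'))
print(c['s']['tcp_pos'],c['s']['eef_rot'])
E
```

```text
time_s: 1.15
tcp_pos: [0.4103, 0.2558, 0.2059]
eef_rot: [-91.3, 90.0, 71.1]
contact_force: [-0.3, 0.6, -0.5]
gripper_width: 0.0871
time_s: 1.45
tcp_pos: [0.3952, 0.2531, 0.1745]
eef_rot: [45.8, 89.8, -135.7]
contact_force: [0.6, -0.7, 0.2]
gripper_width: 0.0868
[0.39517649 0.25310305 0.17451848] [  45.82224295   89.76145192 -135.7079236 ]
```

View pics/w1.png

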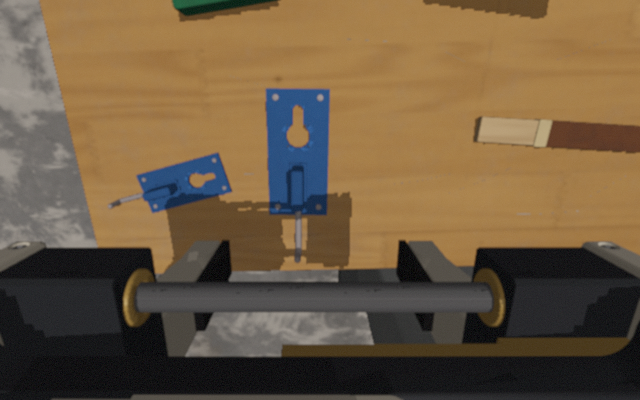

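```bash
python3 - <<'E'
from h import *
import pickle
c=pickle.load(open('w1.pkl','rb')); crop(c,'w1z',240,70,360,270,3)
z=[0,0,1]
print([onplane(c,u,v,z,[0,0,.005]).round(4) for u,v in ((266.5,89),(329,89),(268,213.5),(327,215),(297.5,135))])
for u,v in((297,175),(297,200)): print(pt(c,u,v))
E
```

```text
[array([0.4827, 0.2956, 0.005 ]), array([0.4811, 0.2374, 0.005 ]), array([0.3599, 0.3023, 0.005 ]), array([0.3566, 0.241 , 0.005 ]), array([0.4396, 0.2684, 0.005 ])]
[0.40681703 0.26889334 0.03488228]
[0.38291387 0.26987766 0.03467663]
```

View pics/w1z.png

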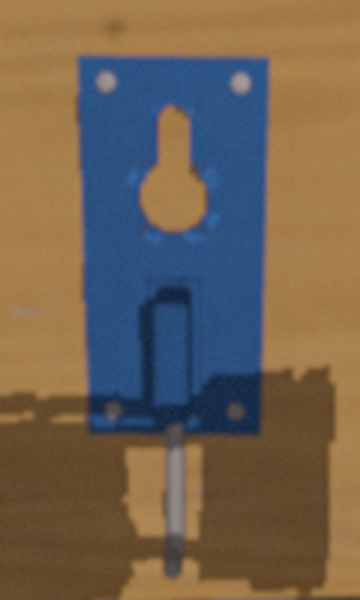

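```bash
python3 - <<'E'
from h import *
a=np.radians(-2.3); bx=np.array([np.cos(a),np.sin(a),0])
go([.391,.2698,.010],axes([0,0,-1],-bx))
E
```

```text
tx ty tz mm [166.  -16.3   5.7] a [ 0.46  0.07 -0.11]
```

```bash
python3 -m creep '[{"ax":0.4,"ay":0,"az":0,"tx":0.03,"ty":-0.016,"tz":0.006,"fingers":0.036},{"ax":0.4,"ay":0,"az":0,"tx":0.07,"ty":-0.016,"tz":0.006,"fingers":0.036},{"ax":0.4,"ay":0,"az":0,"tx":0.11,"ty":-0.016,"tz":0.006,"fingers":0.036},{"ax":0.4,"ay":0,"az":0,"tx":0.11,"ty":-0.016,"tz":0.006,"fingers":0.036},{"ax":0.4,"ay":0,"az":0,"tx":0.11,"ty":-0.016,"tz":0.006,"fingers":0.036}]' 20
python3 - <<'E'
from h import *
import pickle
c=cap('wrist'); save(c,'w2'); pickle.dump(c,open('w2.pkl','wb'))
a=np.radians(-2.3); bx=np.array([np.cos(a),np.sin(a),0])
go([.391,.2698,.010],axes([0,0,-1],-bx))
E
```

```text
time_s: 2.0
tcp_pos: [0.3924, 0.2706, 0.0675]
eef_rot: [98.9, 89.9, -83.4]
contact_force: [0.5, 0.1, 1.3]
gripper_width: 0.0524
tx ty tz mm [58.4  1.6  1.8] a [ 0.1  -0.08  0.07]
```

View pics/w2.png

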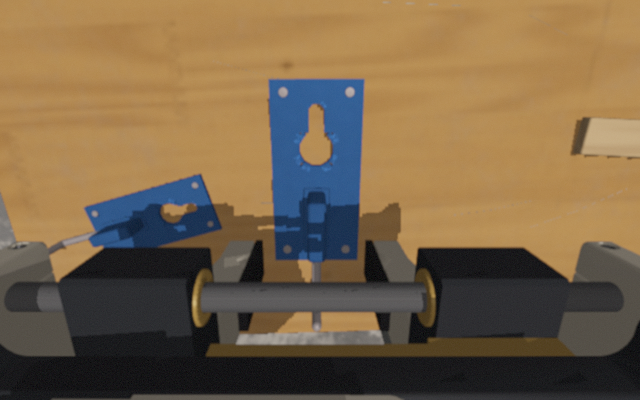

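```bash
python3 -m creep '[{"ax":0,"ay":0,"az":0,"tx":0.02,"ty":0.001,"tz":0.002,"fingers":0.036},{"ax":0,"ay":0,"az":0,"tx":0.045,"ty":0.001,"tz":0.002,"fingers":0.036},{"ax":0,"ay":0,"az":0,"tx":0.058,"ty":0.001,"tz":0.002,"fingers":0.036},{"ax":0,"ay":0,"az":0,"tx":0.058,"ty":0.001,"tz":0.002,"fingers":0.036},{"ax":0,"ay":0,"az":0,"tx":0.058,"ty":0.001,"tz":0.002,"fingers":0.036}]'

```

```text
time_s: 2.55
tcp_pos: [0.3905, 0.2707, 0.0104]
eef_rot: [-126.5, 89.8, 51.4]
contact_force: [0.2, 0.5, 1.2]
gripper_width: 0.0359
```

Close with firm grip.

```bash
python3 -m creep '[{"ax":0,"ay":0,"az":0,"tx":0,"ty":0,"tz":0,"fingers":0.002},{"ax":0,"ay":0,"az":0,"tx":0,"ty":0,"tz":0,"fingers":0.002},{"ax":0,"ay":0,"az":0,"tx":0,"ty":0,"tz":0,"fingers":0.002},{"ax":0,"ay":0,"az":0,"tx":0,"ty":0,"tz":0,"fingers":0.002},{"ax":0,"ay":0,"az":0,"tx":0,"ty":0,"tz":0,"fingers":0.002}]' 45
python3 -m creep '[{"ax":0,"ay":0,"az":0,"tx":-0.02,"ty":0,"tz":0,"fingers":0.002},{"ax":0,"ay":0,"az":0,"tx":-0.06,"ty":0,"tz":0,"fingers":0.002},{"ax":0,"ay":0,"az":0,"tx":-0.1,"ty":0,"tz":0,"fingers":0.002},{"ax":0,"ay":0,"az":0,"tx":-0.14,"ty":0,"tz":0,"fingers":0.002},{"ax":0,"ay":0,"az":0,"tx":-0.18,"ty":0,"tz":0,"fingers":0.002}]' 45
python3 - <<'E'
from h import *
import pickle
c=cap('wrist'); save(c,'w3'); pickle.dump(c,open('w3.pkl','wb'));print(c['s']['tcp_pos'],c['s']['eef_rot'])
E
```

```text
time_s: 3.05
tcp_pos: [0.3896, 0.2696, 0.0091]
eef_rot: [-139.2, 90.0, 38.7]
contact_force: [-2.5, -1.3, 7.4]
gripper_width: 0.0117
time_s: 3.55
tcp_pos: [0.389, 0.2689, 0.19]
eef_rot: [29.1, 90.0, -153.0]
contact_force: [1.1, 2.4, -1.5]
gripper_width: 0.012
[0.38895298 0.2688928  0.19003116] [  29.1084536    89.96247645 -152.99760953]
```

View pics/w3.png

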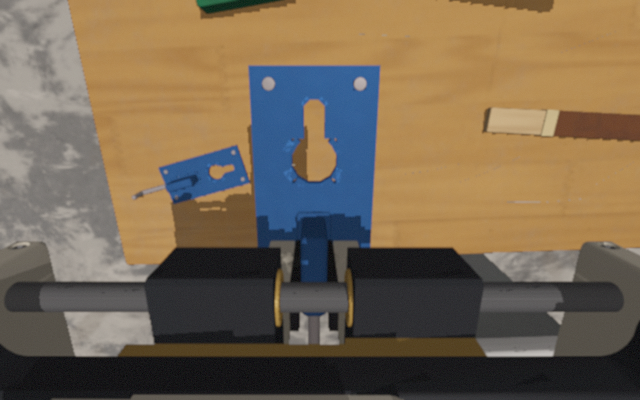

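```bash
cat >> h.py <<'E'
def fitp(P):
    for _ in range(4):
        m=P.mean(0);n=np.linalg.svd(P-m,full_matrices=False)[2][2];e=(P-m)@n;P=P[abs(e)<max(.0015,2*e.std())]
    return m,n
def blob(c,mask):
    return np.array([pt(c,u,v,c['depth'][v,u]) for v,u in np.argwhere(mask&(c['depth']>0))])
E
python3 - <<'E'
from h import *
import pickle
c=pickle.load(open('w3.pkl','rb')); c['W']=np.array(c['T_tool_cam'])
crop(c,'w3z',235,55,395,255,3)
px=c['pixels'].astype(int); m=(px[:,:,0]>px[:,:,2]+30); m[245:]=0; m[:,:245]=0; m[:,385:]=0; m[195:,290:340]=0
P=blob(c,m); p,n=fitp(P); n*=-np.sign(n[0]); print(len(P),p.round(4),n.round(4))
ok=[onplane(c,u,v,n,p) for u,v in((250,66.5),(379.5,66.5),(257,245),(371,247))]
print([o.round(4) for o in ok])
# keyhole pixels: not blue within region
k=(~(px[:,:,0]>px[:,:,2]+20)); sub=np.zeros_like(k); sub[95:190,285:345]=1
k&=sub; cc=cv2.connectedComponentsWithStats(k.astype(np.uint8)); print(cc[2])
E
```

```text
16285 [ 0.0047 -0.0015 -0.0564] [-1.e+00 -4.e-04 -3.e-04]
[array([ 0.0047, -0.0303, -0.0923]), array([ 0.0047,  0.0285, -0.0924]), array([ 0.0047, -0.0315, -0.004 ]), array([ 0.0047,  0.0292, -0.0028])]
[[     0      0    640    400 253579]
 [   292     99     45     83   2406]
 [   334    138      3      3      6]
 [   332    179      3      3      8]
 [   294    180      1      1      1]]
```

View pics/w3z.png

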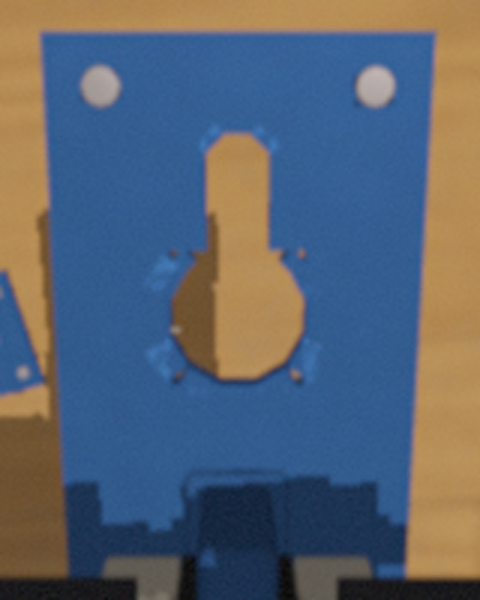

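```bash
cat >> h.py <<'E'
def panel(az,tilt,foot):
    a=np.radians(az);t=np.radians(tilt)
    x=np.array([np.cos(a)*np.cos(t),np.sin(a)*np.cos(t),np.sin(t)]);z=np.array([-np.cos(a)*np.sin(t),-np.sin(a)*np.sin(t),np.cos(t)])
    return np.c_[x,np.cross(z,x),z],np.array(foot)
TB=np.array([.0097,-.0006,-.0123])  # bracket origin in tool
RB=np.c_[[0,0,-1],[0,-1,0],[-1,0,0]]  # bracket axes in tool
def tool_for(PR,foot,bx,by,bz): # bracket origin at panel coords(m)
    Rt=PR@RB.T; return foot+PR@np.array([bx,by,bz])-Rt@TB, Rt
E
python3 - <<'E'
from h import *
import pickle
c=pickle.load(open('side0.pkl','rb')); s=pickle.load(open('scene0.pkl','rb')); w=pickle.load(open('wrist0.pkl','rb'))
crop(w,'st_w',320,300,390,350,8)
for cc,u,v in((c,273.7,182.5),(s,358,171.7),(w,353,326)): print(onplane(cc,u,v,[0,0,1],[0,0,.2167]).round(4))
PR,f=panel(-9.2,35,[0,0,0]); f=np.array([.650,.050,.2167])-PR[:,2]*.013; print('foot',f)
p,Rt=tool_for(PR,f,-.036,0,.09); print(p); go(p,Rt)
E
```

```text
[0.647  0.0613 0.2167]
[0.6409 0.0482 0.2167]
[0.6505 0.051  0.2167]
foot [0.65736058 0.04880785 0.20605102]
[0.56175861 0.06368417 0.26001674]
tx ty tz mm [ -63.3  201.1 -177.7] a [ 6.83 34.61  2.57]
```

View pics/st_w.png

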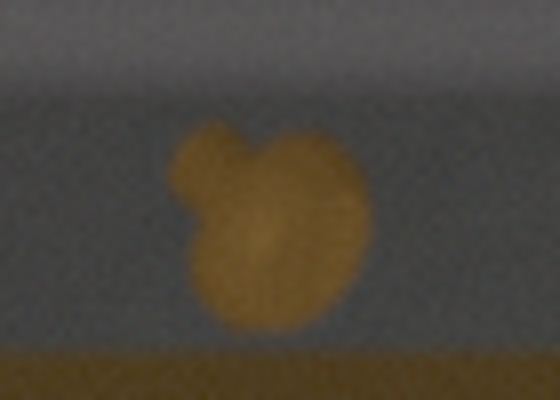

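```bash
python3 -m creep '[{"ax":1,"ay":7,"az":0.5,"tx":-0.03,"ty":0.03,"tz":-0.01,"fingers":0.002},{"ax":2.5,"ay":14,"az":1,"tx":-0.06,"ty":0.06,"tz":-0.04,"fingers":0.002},{"ax":4,"ay":21,"az":1.5,"tx":-0.075,"ty":0.09,"tz":-0.07,"fingers":0.002},{"ax":5.5,"ay":28,"az":2,"tx":-0.075,"ty":0.12,"tz":-0.1,"fingers":0.002},{"ax":6.83,"ay":34.6,"az":2.57,"tx":-0.075,"ty":0.15,"tz":-0.13,"fingers":0.002}]'
python3 - <<'E'
from h import *
PR,f=panel(-9.2,35,[0,0,0]); f=np.array([.650,.050,.2167])-PR[:,2]*.013
p,Rt=tool_for(PR,f,-.036,0,.09); go(p,Rt)
E
```

```text
time_s: 4.1
tcp_pos: [0.5102, 0.119, 0.2649]
eef_rot: [179.4, 56.1, -9.6]
contact_force: [3.2, -2.0, 0.6]
gripper_width: 0.0119
tx ty tz mm [ 37.6  46.5 -46.6] a [ 0.28  1.07 -0.2 ]
```

```bash
python3 -m creep '[{"ax":0.2,"ay":0.5,"az":-0.2,"tx":0.01,"ty":0.02,"tz":-0.02,"fingers":0.002},{"ax":0.2,"ay":0.5,"az":-0.2,"tx":0.03,"ty":0.045,"tz":-0.04,"fingers":0.002},{"ax":0.2,"ay":0.5,"az":-0.2,"tx":0.036,"ty":0.046,"tz":-0.046,"fingers":0.002},{"ax":0.2,"ay":0.5,"az":-0.2,"tx":0.036,"ty":0.046,"tz":-0.046,"fingers":0.002},{"ax":0.2,"ay":0.5,"az":-0.2,"tx":0.036,"ty":0.046,"tz":-0.046,"fingers":0.002}]'
python3 - <<'E'
from h import *
import pickle
for n in('wrist','scene','side'):
    c=cap(n); save(c,n+'4'); pickle.dump(c,open(n+'4.pkl','wb'))
s=c['s'];print(s['tcp_pos'],s['eef_rot'],s['gripper_width'])
PR,f=panel(-9.2,35,[0,0,0]); f=np.array([.650,.050,.2167])-PR[:,2]*.013
p,Rt=tool_for(PR,f,-.036,0,.09); go(p,Rt)
E
```

```text
time_s: 4.6
tcp_pos: [0.5609, 0.0642, 0.2605]
eef_rot: [179.6, 55.8, -9.6]
contact_force: [0.5, 0.2, -2.4]
gripper_width: 0.0116
[0.56085623 0.06516932 0.26092232] [179.67674818  55.7543034   -9.45168513] 0.01187707247401482
tx ty tz mm [ 1.5  1.5 -0.4] a [ 0.13  0.74 -0.12]
```

View pics/wrist4.png

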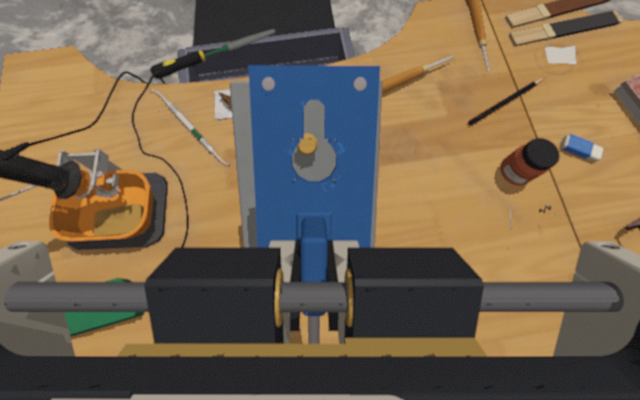

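View pics/side4.png

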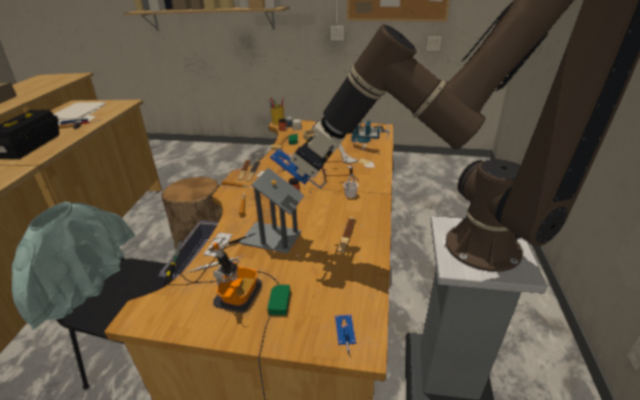

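```bash
python3 - <<'E'
from h import *
import pickle
c=pickle.load(open('wrist4.pkl','rb')); c['W']=np.array(c['T_tool_cam'])
cv2.imwrite('pics/w4z.png',cv2.resize(c['pixels'][55:255,220:400],None,fx=4,fy=3.9,interpolation=cv2.INTER_CUBIC)[:600])
crop(c,'w4z',225,60,395,208,4)
m=np.zeros((400,640),bool); m[165:178,300:328]=1; m[95:125,309:319]=1; m[95:235,237:243]=1; m[100:200,378:381]=0
P=blob(c,m&(c['depth']>.25)); print(len(P)); p,n=fitp(P); n*=-np.sign(n[0]); print('panel plane',p.round(4),n.round(4))
d=c['depth']; print(d[136:152,300:318:2].round(3))
n2=n
for u,v in ((309,144),): print('stud on plane+13',onplane(c,u,v,n,p+.013*n).round(4))
E
```

```text
1051
panel plane [ 0.1207 -0.0406 -0.0139] [-0.6063 -0.1686  0.7771]
[[0.161 0.161 0.242 0.241 0.241 0.242 0.242 0.253 0.253]
 [0.16  0.16  0.24  0.242 0.24  0.241 0.241 0.243 0.255]
 [0.162 0.16  0.241 0.24  0.24  0.241 0.241 0.243 0.254]
 [0.242 0.239 0.242 0.24  0.242 0.241 0.241 0.243 0.244]
 [0.243 0.241 0.24  0.241 0.243 0.243 0.24  0.242 0.243]
 [0.165 0.243 0.241 0.242 0.241 0.242 0.241 0.241 0.243]
 [0.241 0.241 0.241 0.242 0.242 0.243 0.24  0.242 0.243]
 [0.242 0.242 0.243 0.241 0.242 0.242 0.242 0.241 0.244]
 [0.241 0.242 0.243 0.243 0.241 0.242 0.242 0.243 0.243]
 [0.243 0.242 0.242 0.243 0.242 0.242 0.243 0.243 0.243]
 [0.243 0.243 0.242 0.242 0.242 0.243 0.243 0.242 0.243]
 [0.242 0.243 0.243 0.242 0.242 0.243 0.242 0.241 0.244]
 [0.243 0.242 0.243 0.243 0.243 0.243 0.242 0.244 0.245]
 [0.244 0.243 0.243 0.244 0.242 0.243 0.244 0.243 0.245]
 [0.242 0.243 0.243 0.242 0.243 0.243 0.242 0.245 0.257]
 [0.245 0.244 0.242 0.243 0.244 0.243 0.243 0.247 0.257]]
stud on plane+13 [ 0.04   -0.0041 -0.0523]
```

View pics/w4z.png

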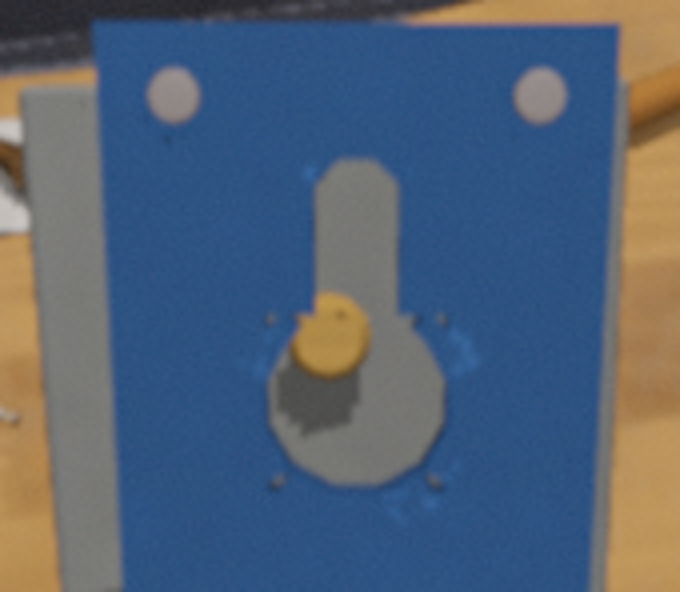

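```bash
python3 - <<'E'
from h import *
import pickle
c=pickle.load(open('wrist4.pkl','rb')); c['W']=np.array(c['T_tool_cam'])
m=np.zeros((400,640),bool); m[168:178,302:326]=1; m[100:130,309:318]=1; m[90:200,242:247]=1
px=c['pixels'].astype(int); m&=(abs(px[:,:,0]-px[:,:,2])<25)
P=blob(c,m); print(len(P),np.percentile(P[:,0],[5,25,50,75,95])); P=P[abs(P[:,0]-np.median(P[:,0]))<.01]
p,n=fitp(P); n*=-np.sign(n[0]); print('panel plane',p.round(4),n.round(4))
print('stud',onplane(c,307.5,144,n,p+.013*n).round(4))
q=lambda u,v:onplane(c,225+u/4,60+v/4,n,p)
L=[q(22,90),q(62,590)];Rr=[q(626,85),q(600,590)]
print([x.round(4) for x in L+Rr]); 
for e in(L,Rr):
    d=e[0]-e[1]; print(np.degrees(np.arctan2(d[1],-d[2])))
mid=(L[0]+Rr[0])/2,(L[1]+Rr[1])/2; d=mid[0]-mid[1]; print('mid',np.degrees(np.arctan2(d[1],-d[2])),mid)
print('keyhole tool',onplane(c,225+356/4,60+400/4,[1,0,0],[.0047,0,0]), onplane(c,225+357/4,60+160/4,[1,0,0],[.0047,0,0]))
W=R.from_euler('xyz',c['s']['eef_rot'],degrees=True).as_matrix(); print('world n',(W@n).round(4))
E
```

```text
1051 [0.09649923 0.0974356  0.09801784 0.09857649 0.09945774]
panel plane [ 0.098  -0.0292 -0.0446] [-0.9998  0.014   0.015 ]
stud [ 0.0853 -0.0058 -0.0464]
[array([ 0.0969, -0.0615, -0.0891]), array([ 0.0984, -0.0607,  0.0066]), array([ 0.0984,  0.0479, -0.0901]), array([0.0999, 0.0487, 0.007 ])]
-0.527976730672225
-0.473432449299454
mid -0.500503942017052 (array([ 0.09767241, -0.00680424, -0.08957939]), array([ 0.09912974, -0.00596208,  0.00682504]))
keyhole tool [ 0.0047     -0.00119239 -0.049041  ] [ 0.0047     -0.00110293 -0.07740254]
world n [-0.5687  0.0819  0.8185]
```

```bash
sed -i 's/^TB=.*/TB=np.array([.0097,-.0010,-.0124])/' h.py; python3 - <<'E'
from h import *
import pickle
c=pickle.load(open('wrist4.pkl','rb'));W=mat(c['s']['eef_rot'])
n=np.array([-.9998,.014,.015]); d=np.array([0,-.0084,-.0964*10*1.0])
d=np.array([-.00146,-.00084,-.0964]); dw=W@d; print('az from edges',np.degrees(np.arctan2(dw[1],dw[0])), 'slope',np.degrees(np.arcsin(dw[2]/np.linalg.norm(dw))))
stud=c['s']['tcp_pos']+W@np.array([.0853,-.0058,-.0464]); print('stud top',stud)
PR,_=panel(-8.4,35,[0,0,0]); f=stud-PR[:,2]*.013; print('foot',f)
for z in(.06,.03):
    p,Rt=tool_for(PR,f,-.036,0,z); go(p,Rt)
E
```

```text
az from edges -8.53459292324442 slope 35.07082502611761
stud top [0.64702199 0.05579789 0.2159854 ]
foot [0.65439849 0.05470862 0.20533642]
tx ty tz mm [29.9 -2.4  2.9] a [-0.53  0.75 -0.58]
tx ty tz mm [59.9 -2.7  2.5] a [-0.53  0.75 -0.58]
```

```bash
python3 -m creep '[{"ax":-0.5,"ay":0.75,"az":-0.6,"tx":0.015,"ty":-0.0025,"tz":0.0027,"fingers":0.002},{"ax":-0.5,"ay":0.75,"az":-0.6,"tx":0.035,"ty":-0.0025,"tz":0.0027,"fingers":0.002},{"ax":-0.5,"ay":0.75,"az":-0.6,"tx":0.055,"ty":-0.0027,"tz":0.0025,"fingers":0.002},{"ax":-0.5,"ay":0.75,"az":-0.6,"tx":0.06,"ty":-0.0027,"tz":0.0025,"fingers":0.002},{"ax":-0.5,"ay":0.75,"az":-0.6,"tx":0.06,"ty":-0.0027,"tz":0.0025,"fingers":0.002}]'
cat > look.py <<'E'
from h import *
import pickle,sys
nm=sys.argv[1]
c=cap('wrist'); save(c,nm); pickle.dump(c,open(nm+'.pkl','wb'))
crop(c,nm+'z',225,60,395,208,4)
print(c['s']['tcp_pos'],c['s']['eef_rot'],c['s']['contact_force'])
PR,_=panel(-8.4,35,[0,0,0]); f=np.array([.6544,.0547,.2053])
Wt=mat(c['s']['eef_rot']); Bo=c['s']['tcp_pos']+Wt@TB; print('bracket origin in panel mm',((PR.T@(Bo-f))*1000).round(1),'rot',R.from_matrix(PR.T@Wt@RB).as_rotvec(degrees=True).round(2))
E
python3 look.py w5
```

```text
time_s: 5.25
tcp_pos: [0.5948, 0.0623, 0.2116]
eef_rot: [179.9, 55.3, -8.6]
contact_force: [-1.2, -0.3, -1.4]
gripper_width: 0.0117
[0.5947865  0.06231841 0.21156879] [179.86889629  55.28009035  -8.63426951] [-1.16743566 -0.26931433 -1.43367054]
bracket origin in panel mm [-33.3  -0.2  29.8] rot [-0.13  0.28 -0.06]
```

View pics/w5z.png

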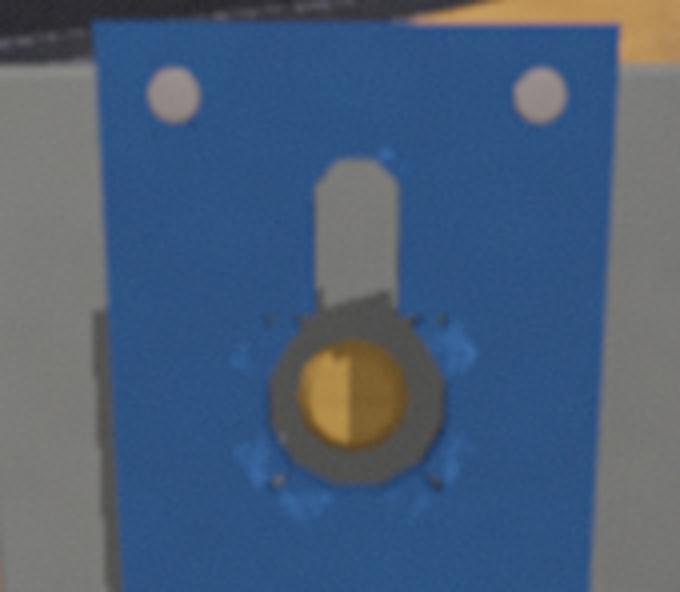

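```bash
cat > rel.py <<'E'
from h import *
import pickle,sys
c=pickle.load(open(sys.argv[1]+'.pkl','rb')); c['W']=np.array(c['T_tool_cam']); bz=float(sys.argv[2])
us,vs,uk,vk=map(float,sys.argv[3:7])
q=lambda u,v,x: onplane(c,225+u/4,60+v/4,[1,0,0],[x,0,0])*1000
S=q(us,vs,.0097+bz-.013); K=q(uk,vk,.0047); print('stud',S.round(1),'keyhole',K.round(1),'shift ty,tz',(S-K)[1:].round(1))
# panel strip
for (u0,u1) in ((228,246),(380,394)):
    P=[c['depth'][v,u]>0 and pt(c,u,v,c['depth'][v,u]) for v in range(95,190) for u in range(u0,u1)]; P=np.array([p for p in P if p is not False]); print(np.median(P,0).round(4))
P=np.array([pt(c,u,v,c['depth'][v,u]) for u in list(range(228,246))+list(range(380,394)) for v in range(90,200) if c['depth'][v,u]>0]);P=P[abs(P[:,0]-np.median(P[:,0]))<.006];p,n=fitp(P);n*=-np.sign(n[0]);print('n',n.round(4), 'x at origin', (p@n/n[0]).round(4))
E
python3 rel.py w5 .0298 353 395 356 400; python3 rel.py wrist4 .09 330 336 356 400|head -1
```

```text
stud [ 26.5  -1.6 -45.9] keyhole [  4.7  -1.2 -49.1] shift ty,tz [-0.4  3.2]
stud [ 86.7  -5.9 -46.2] keyhole [  4.7  -1.2 -49. ] shift ty,tz [-4.7  2.9]Traceback (most recent call last):
  File "rel.py", line 9, in <module>
    P=[c['depth'][v,u]>0 and pt(c,u,v,c['depth'][v,u]) for v in range(95,190) for u in range(u0,u1)]; P=np.array([p for p in P if p is not False]); print(np.median(P,0).round(4))
                                                                                                        ~~~~~~~~^^^^^^^^^^^^^^^^^^^^^^^^^^^^^^^^^^
ValueError: setting an array element with a sequence. The requested array has an inhomogeneous shape after 1 dimensions. The detected shape was (1710,) + inhomogeneous part.
Traceback (most recent call last):
  File "rel.py", line 9, in <module>
    P=[c['depth'][v,u]>0 and pt(c,u,v,c['depth'][v,u]) for v in range(95,190) for u in range(u0,u1)]; P=np.array([p for p in P if p is not False]); print(np.median(P,0).round(4))
                                                                                                        ~~~~~~~~^^^^^^^^^^^^^^^^^^^^^^^^^^^^^^^^^^
ValueError: setting an array element with a sequence. The requested array has an inhomogeneous shape after 1 dimensions. The detected shape was (1710,) + inhomogeneous part.
```

```bash
sed -i '/^for (u0/,/print(np.median/d' rel.py; python3 rel.py w5 .0298 353 395 356 400
```

```text
stud [ 26.5  -1.6 -45.9] keyhole [  4.7  -1.2 -49.1] shift ty,tz [-0.4  3.2]
n [-1.      0.0048  0.0054] x at origin 0.0396
```

```bash
python3 -m creep '[{"ax":0,"ay":0.3,"az":-0.15,"tx":0,"ty":-0.0004,"tz":0.0029,"fingers":0.002},{"ax":0,"ay":0.3,"az":-0.15,"tx":0.008,"ty":-0.0004,"tz":0.0029,"fingers":0.002},{"ax":0,"ay":0.3,"az":-0.15,"tx":0.014,"ty":-0.0004,"tz":0.0029,"fingers":0.002},{"ax":0,"ay":0.3,"az":-0.15,"tx":0.014,"ty":-0.0004,"tz":0.0029,"fingers":0.002}]'
python3 look.py w6
```

```text
time_s: 5.7
tcp_pos: [0.6049, 0.0634, 0.2027]
eef_rot: [-180.0, 55.2, -8.4]
contact_force: [-0.9, -0.1, -1.1]
gripper_width: 0.0116
[0.60489632 0.06344613 0.20268301] [-179.95455012   55.18264268   -8.4005229 ] [-0.9126805  -0.1451911  -1.08404906]
bracket origin in panel mm [-30.3   2.4  16.9] rot [-0.    0.18 -0.05]
```

View pics/w6z.png

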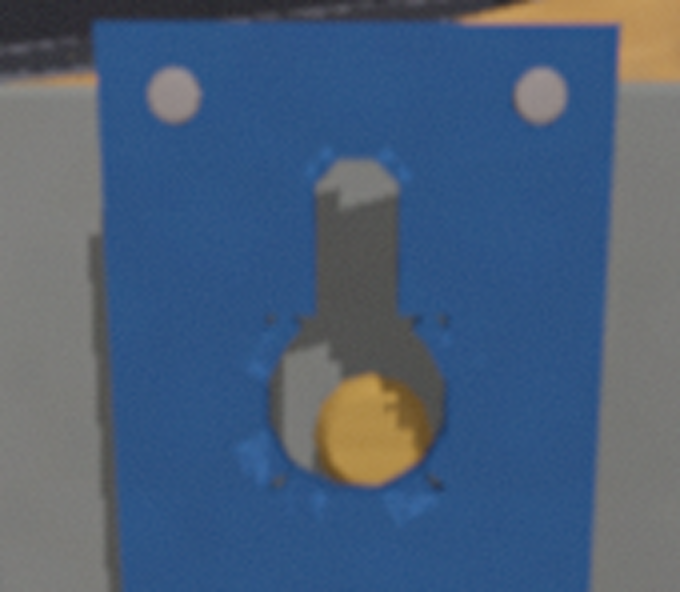

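```bash
python3 -m creep '[{"ax":0,"ay":0,"az":0,"tx":0,"ty":0,"tz":0,"fingers":0.002},{"ax":0,"ay":0,"az":0,"tx":0,"ty":0,"tz":0,"fingers":0.002},{"ax":0,"ay":0,"az":0,"tx":0,"ty":0,"tz":0,"fingers":0.002}]'
python3 look.py w7;
```

```text
time_s: 6.05
tcp_pos: [0.6049, 0.0633, 0.2029]
eef_rot: [-179.9, 55.2, -8.4]
contact_force: [-0.9, 0.4, -1.5]
gripper_width: 0.0117
[0.60486517 0.0632521  0.20292387] [-179.92498425   55.17200404   -8.41253566] [-0.88156472  0.41983848 -1.54908267]
bracket origin in panel mm [-30.2   2.2  17.1] rot [-0.01  0.17 -0.09]
```

View pics/w7z.png

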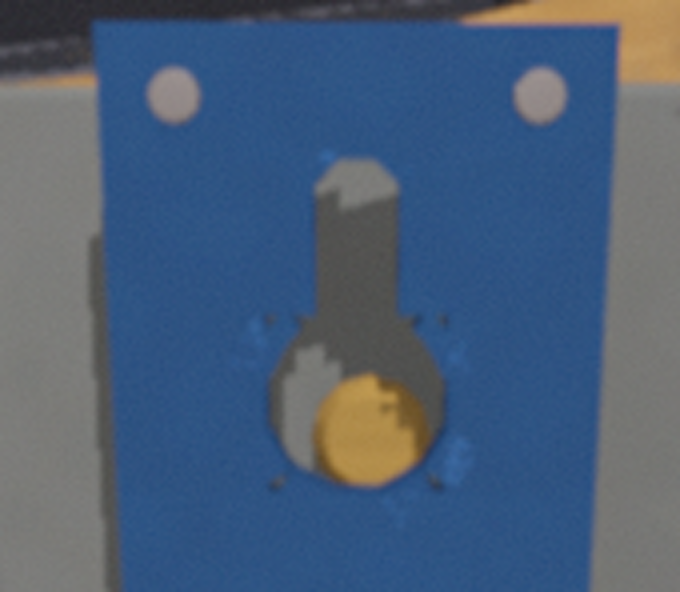

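```bash
python3 rel.py w7 .017 371 431 356 400; python3 -m creep '[{"ax":0,"ay":0.2,"az":0,"tx":0,"ty":0.001,"tz":0.003,"fingers":0.002},{"ax":0,"ay":0.2,"az":0,"tx":0,"ty":0.001,"tz":0.003,"fingers":0.002}]'
python3 look.py w8
```

```text
stud [ 13.7   0.8 -43.3] keyhole [  4.7  -1.2 -49.1] shift ty,tz [2.  5.7]
n [-1.     0.003  0.003] x at origin 0.0269
time_s: 6.3
tcp_pos: [0.605, 0.0628, 0.2027]
eef_rot: [180.0, 55.2, -8.6]
contact_force: [-0.9, 0.0, -1.2]
gripper_width: 0.0117
[0.60498152 0.06282505 0.20272593] [179.97502746  55.16491089  -8.5590868 ] [-0.9101481   0.03619974 -1.23429861]
bracket origin in panel mm [-30.1   1.8  16.9] rot [-0.09  0.16 -0.11]
```

```bash
python3 -m creep '[{"ax":0,"ay":0,"az":0,"tx":0,"ty":0.001,"tz":0.003,"fingers":0.002},{"ax":0,"ay":0,"az":0,"tx":0,"ty":0.001,"tz":0.003,"fingers":0.002},{"ax":0,"ay":0,"az":0,"tx":0,"ty":0.001,"tz":0.003,"fingers":0.002}]'
python3 look.py w9
```

```text
time_s: 6.65
tcp_pos: [0.6042, 0.0627, 0.2023]
eef_rot: [179.9, 55.3, -8.6]
contact_force: [0.2, 0.4, -1.4]
gripper_width: 0.0118
[0.60417024 0.06266993 0.2023026 ] [179.92107833  55.30299794  -8.62232952] [ 0.2039603   0.42208133 -1.35058375]
bracket origin in panel mm [-31.    1.5  16.9] rot [-0.13  0.3  -0.1 ]
```

```bash
python3 -m creep '[{"ax":0,"ay":0,"az":0,"tx":0,"ty":0.001,"tz":0.002,"fingers":0.002},{"ax":0,"ay":0,"az":0,"tx":0,"ty":0.001,"tz":0.003,"fingers":0.002},{"ax":0,"ay":0,"az":0,"tx":0,"ty":0.001,"tz":0.003,"fingers":0.002}]'
python3 look.py w10
```

```text
time_s: 7.0
tcp_pos: [0.6032, 0.0624, 0.202]
eef_rot: [179.9, 55.4, -8.7]
contact_force: [-0.2, -0.2, -1.6]
gripper_width: 0.0116
[0.60323073 0.0624358  0.20202123] [179.86337742  55.43413509  -8.69988108] [-0.1779413  -0.17122394 -1.55562879]
bracket origin in panel mm [-31.9   1.1  17.2] rot [-0.17  0.43 -0.11]
```

```bash
python3 -m creep '[{"ax":0,"ay":-0.3,"az":0,"tx":0,"ty":0.001,"tz":0.003,"fingers":0.002},{"ax":0,"ay":-0.3,"az":0,"tx":0,"ty":0.001,"tz":0.005,"fingers":0.002},{"ax":0,"ay":-0.3,"az":0,"tx":0,"ty":0.001,"tz":0.005,"fingers":0.002}]'
python3 look.py w11; python3 -c "
from h import *
print(r.get_state()['joints'],r.get_state()['qd'])"
```

```text
time_s: 7.35
tcp_pos: [0.6004, 0.0627, 0.2006]
eef_rot: [179.8, 55.9, -8.7]
contact_force: [0.6, 0.9, -1.1]
gripper_width: 0.0122
[0.60041466 0.06269833 0.20063523] [179.81364877  55.85406902  -8.74443622] [ 0.56823076  0.86509431 -1.09271935]
bracket origin in panel mm [-35.1   1.   17.6] rot [-0.19  0.85 -0.1 ]
[ 15.62158695  -0.91524024 -58.2174891   85.88663622 -13.4251241
 -16.12564449] [-0.23088519  0.0043922   0.05935805  0.26845859  0.16249109 -0.21073885]
```

```bash
cat > kin.py <<'E'
import numpy as np,pickle,glob
from scipy.optimize import least_squares
from scipy.spatial.transform import Rotation as R
D=[pickle.load(open(f,'rb'))['s'] for f in sorted(glob.glob('*.pkl')) if f!='kin.pkl']
def rx(a):return R.from_euler('x',a,degrees=True).as_matrix()
def ry(a):return R.from_euler('y',a,degrees=True).as_matrix()
def rz(a):return R.from_euler('z',a,degrees=True).as_matrix()
def fk(v,q,s4=1,s6=1):
    a1,b,h,L2,a3,L4,b4,L6,o6=v
    Ra=rz(q[0])@ry(q[1]);Rb=Ra@ry(-q[2]);Rc=Rb@rx(s4*q[3])@ry(-q[4]);
    p=rz(q[0])@np.array([a1,b,h])+Ra@np.array([0,0,L2])+Rb@np.array([L4,b4,a3])+Rc@np.array([L6,0,0])
    return p,Rc@rx(s6*q[5]+o6)
if __name__=='__main__':
  for s4 in(1,-1):
   for s6 in(1,-1):
    for o in(-90,90,0,180):
     def res(v): 
        e=[]
        for s in D:
            p,M=fk(v,s['joints'],s4,s6); e+=list((p-s['tcp_pos'])*1000)+list(R.from_matrix(M.T@R.from_euler('xyz',s['eef_rot'],degrees=True).as_matrix()).as_rotvec(degrees=True))
        return np.array(e)
     x=least_squares(res,[0.05,-.1,.4,.5,.05,.5,0.0,.3,o],x_scale=[.1]*8+[10]);print(s4,s6,o,np.sqrt(2*x.cost/len(x.fun)),x.x.round(4))
     if np.sqrt(2*x.cost/len(x.fun))<1.5: pickle.dump((x.x,s4,s6),open('kin.pkl','wb'))
E
python3 kin.py
```

```text
1 1 -90 48.55753607551437 [ 3.512000e-01 -6.783600e+00 -4.090000e-02  4.455000e-01  9.210000e-02
  7.620000e-02  6.585200e+00  2.282000e-01 -1.759987e+02]
1 1 90 54.374021534368936 [ 3.512000e-01 -1.007820e+01 -4.090000e-02  4.455000e-01  9.210000e-02
  7.620000e-02  9.879800e+00  2.282000e-01  1.152736e+02]
1 1 0 54.37402153436886 [ 3.512000e-01 -3.009200e+00 -4.090000e-02  4.455000e-01  9.210000e-02
  7.620000e-02  2.810800e+00  2.282000e-01  1.152736e+02]
1 1 180 48.55753607551432 [ 3.512000e-01 -5.897300e+00 -4.090000e-02  4.455000e-01  9.210000e-02
  7.620000e-02  5.698900e+00  2.282000e-01  1.840012e+02]
1 -1 -90 52.11720382417611 [ 3.512000e-01  2.244810e+01 -4.090000e-02  4.455000e-01  9.210000e-02
  7.620000e-02 -2.264650e+01  2.282000e-01 -1.852787e+02]
1 -1 90 58.58268521830547 [  0.3512  17.4712  -0.0409   0.4455   0.0921   0.0762 -17.6696   0.2282
  36.9567]
1 -1 0 58.5826852183054 [ 0.3512 -7.0488 -0.0409  0.4455  0.0921  0.0762  6.8504  0.2282 36.9567]
1 -1 180 52.11720382417579 [ 3.512000e-01 -3.421000e+00 -4.090000e-02  4.455000e-01  9.210000e-02
  7.620000e-02  3.22
[... 484 characters left out ...]
 40.51180138854927 [ 3.214000e-01 -1.954900e+00  1.520000e-02  4.656000e-01  7.800000e-02
  1.099000e-01  1.842200e+00  2.768000e-01  2.793425e+02]
-1 -1 -90 37.59169068032909 [ 3.2140e-01  1.2254e+00  1.5200e-02  4.6560e-01  7.8000e-02  1.0990e-01
 -1.3381e+00  2.7680e-01 -9.0000e+01]
-1 -1 90 37.591690680329116 [ 3.2140e-01 -1.5565e+00  1.5200e-02  4.6560e-01  7.8000e-02  1.0990e-01
  1.4438e+00  2.7680e-01  2.7000e+02]
-1 -1 0 37.59169068032909 [ 3.2140e-01  1.9057e+00  1.5200e-02  4.6560e-01  7.8000e-02  1.0990e-01
 -2.0184e+00  2.7680e-01 -9.0000e+01]
-1 -1 180 37.5916906803291 [ 3.2140e-01 -4.8319e+00  1.5200e-02  4.6560e-01  7.8000e-02  1.0990e-01
  4.7192e+00  2.7680e-01  2.7000e+02]
```

```bash
cat > kin2.py <<'E'
from kin import *
for s in D[:14:1]: print(s['joints'].round(1),s['tcp_pos'].round(3),s['eef_rot'].round(0))
import itertools
best=[]
for sg in itertools.product((1,-1),repeat=5):
    s1,s3,s4,s5,s6=sg
    def ori(v):
        e=[]
        for s in D:
            q=s['joints']; M=rz(s1*q[0]+v[0])@ry(q[1]+s3*q[2]+v[1])@rx(s4*q[3]+v[2])@ry(s5*q[4]+v[3])@rx(s6*q[5]+v[4])
            e+=list(R.from_matrix(M.T@R.from_euler('xyz',s['eef_rot'],degrees=True).as_matrix()).as_rotvec(degrees=True))
        return np.array(e)
    for o5 in (0,90,-90,180):
     for o6 in (0,90,180,-90):
      for o1 in(0,180):
       for o4 in (0,90):
        best.append((np.sqrt(np.mean(ori([o1,0,o4,o5,o6])**2)),sg,(o1,o4,o5,o6)))
best.sort(key=lambda b:b[0])
for b in best[:6]: print(b)
E
python3 kin2.py
```

```text
[ 16.5  20.6   0.6  -0.  -70.1 -16.5] [ 0.674 -0.     0.226] [  95.   90. -175.]
[ 34.4  -8.5 -53.6  52.7 -29.4   2.9] [0.561 0.065 0.261] [180.  56. -10.]
[ 16.5  20.6   0.6  -0.  -70.1 -16.5] [ 0.675 -0.     0.226] [  95.   90. -175.]
[ 34.5  -8.6 -53.6  52.7 -29.4   2.9] [0.561 0.065 0.261] [180.  56.  -9.]
[ 56.7   3.6 -28.6  -0.1 -58.1  31.8] [0.395 0.253 0.175] [  46.   90. -136.]
[ 14.1  -0.9 -58.2  89.1 -12.7 -18. ] [0.603 0.062 0.202] [180.  55.  -9.]
[ 15.6  -0.9 -58.2  85.9 -13.4 -16.1] [0.6   0.063 0.201] [180.  56.  -9.]
[ 58.4  11.9 -35.7   0.1 -42.5  29.4] [0.392 0.271 0.068] [ 99.  90. -83.]
[ 58.6   2.9 -27.   -0.  -60.1  29.3] [0.389 0.269 0.19 ] [  29.   90. -153.]
[ 18.2  -2.3 -58.2  81.1 -15.1 -13.3] [0.595 0.062 0.212] [180.  55.  -9.]
[ 12.8  -0.8 -58.2  91.7 -11.9 -19.5] [0.605 0.063 0.203] [-180.   55.   -8.]
[ 12.9  -0.8 -58.2  91.5 -12.  -19.4] [0.605 0.063 0.203] [-180.   55.   -8.]
[ 12.9  -0.8 -58.2  91.6 -12.1 -19.5] [0.605 0.063 0.203] [180.  55.  -9.]
[ 13.5  -0.8 -58.2  90.4 -12.4 -18.8] [0.604 0.063 0.202] [180.  55.  -9.]
(np.float64(1.425520799277775e-14), (1, -1, -1, -1, -1), (0, 0, 0, -90))
(np.float64(11.768796666562181), (1, 1, 1, 1, -1), (180, 0, 180, 90))
(np.float64(22.028062689281825), (1, -1, -1, -1, 1), (0, 0, 0, -90))
(np.float64(24.88721051070685), (1, 1, 1, 1, 1), (180, 0, 180, 90))
(np.float64(26.447744893541977), (1, -1, -1, 1, -1), (180, 90, 90, 0))
(np.float64(29.299664167266357), (1, -1, -1, 1, -1), (0, 0, 90, -90))
```

```bash
cat > kin3.py <<'E'
from kin import *
def frames(q):
    A=rz(q[0]);B=A@ry(q[1]);C=B@ry(-q[2]);E=C@rx(-q[3]);F=E@ry(-q[4]);G=F@rx(-q[5]-90);return A,B,C,E,F,G
def row(q):
    A,B,C,E,F,G=frames(q)
    return np.hstack([np.eye(3),A,B[:,[0,2]],C[:,[0,2]],E[:,[1,2]],F[:,[0,2]]])
if __name__=='__main__':
    M=np.vstack([row(s['joints']) for s in D]);y=np.hstack([s['tcp_pos'] for s in D])
    # ridge small
    U,S,V=np.linalg.svd(M,full_matrices=False);print(S.round(4))
    v=V.T@((U.T@y)*(S>.02)/S*1.0);print(v.round(4),abs(M@v-y).max()); pickle.dump(v,open('kin.pkl','wb'))
E
python3 kin3.py
```

```text
[9.0092 8.6886 7.0773 2.7358 2.3712 1.5642 0.8858 0.7688 0.3795 0.2823
 0.2309 0.2083 0.0617 0.    ]
[-0.     -0.      0.0994 -0.     -0.      0.0994  0.      0.6016  0.4636
  0.     -0.1918  0.      0.378   0.    ] 7.216449660063518e-16
```

```bash
cat > ik.py <<'E'
from kin3 import *
v=pickle.load(open('kin.pkl','rb'))
lo=np.array([-176.03,-82.01,-58.28,-173.87,-174.79,-173.66]);hi=np.array([176.03,121.73,71.71,95.51,-.11,173.66])
def FK(q): return row(q)@v,frames(q)[5]
def IK(p,Rt,n=60,seed=0,q0s=[]):
    rng=np.random.default_rng(seed);sol=[]
    def f(q):
        P,M=FK(q); return np.r_[(P-p)*1000,R.from_matrix(M.T@Rt).as_rotvec(degrees=True)*5]
    for q0 in list(q0s)+[rng.uniform(lo,hi) for _ in range(n)]:
        x=least_squares(f,np.clip(q0,lo+.2,hi-.05),bounds=(lo+.05,hi-.01),max_nfev=80)
        if x.cost<.02 and not any(np.abs(x.x-s).max()<1 for s in sol): sol.append(x.x)
    return sol
if __name__=='__main__':
    from h import *
    PR,_=panel(-8.4,35,[0,0,0]); f=np.array([.6544,.0547,.2053])
    for tilt in (0,10,20):
      for bx,bz in((-.036,.05),(-.036,.0),(-.0615,0)):
        # tool rotated relative to bracket about bracket y, pivot at TCP region of the rib (bracket x=-12,z=9.7)
        a=np.radians(tilt); Rt=PR@R.from_rotvec([0,a,0]).as_matrix()@RB.T
        p=f+PR@(np.array([bx,0,bz])+np.array([-.012,0,.0097]))
        S=IK(p,Rt); print(tilt,'down' ,Rt[:,0].round(2),bx,bz,[s.round(0) for s in S])
E
python3 ik.py
```

```text
0 down [ 0.57 -0.08 -0.82] -0.036 0.05 [array([ 24.,  -5., -58.,  71., -19.,  -8.])]
0 down [ 0.57 -0.08 -0.82] -0.036 0.0 []
0 down [ 0.57 -0.08 -0.82] -0.0615 0 []
10 down [ 0.42 -0.06 -0.91] -0.036 0.05 [array([ 34.,  -1., -42.,  31., -34.,  24.])]
10 down [ 0.42 -0.06 -0.91] -0.036 0.0 [array([ 30.,   4., -45.,  37., -26.,  20.])]
10 down [ 0.42 -0.06 -0.91] -0.0615 0 [array([ 31.,   3., -49.,  41., -24.,  15.])]
20 down [ 0.26 -0.04 -0.97] -0.036 0.05 [array([ 32.,   4., -28.,  13., -47.,  42.])]
20 down [ 0.26 -0.04 -0.97] -0.036 0.0 [array([ 29.,   8., -29.,  14., -42.,  43.])]
20 down [ 0.26 -0.04 -0.97] -0.0615 0 [array([ 31.,   7., -33.,  15., -39.,  40.])]
```

```bash
python3 - <<'E'
from h import *
from ik import IK
a=np.radians(-2.3); bx=np.array([np.cos(a),np.sin(a),0]); R0=axes([0,0,-1],-bx)
t=np.radians(13)
R1=axes(-np.sin(t)*bx-np.array([0,0,np.cos(t)]),-bx)
for p in([.391,.2698,.0115],[.391,.2698,.15],[.45,.2,.012]):
    print([s.round(0) for s in IK(np.array(p),R1,20)])
go([.40,.265,.12],R0)
print(R.from_matrix(R0.T@R1).as_rotvec(degrees=True))
E
python3 -m creep '[{"ax":0,"ay":0,"az":0,"tx":-0.03,"ty":0,"tz":0,"fingers":0.002},{"ax":0,"ay":0,"az":0,"tx":-0.07,"ty":0,"tz":0.005,"fingers":0.002},{"ax":0,"ay":-5,"az":0,"tx":-0.09,"ty":-0.02,"tz":0.03,"fingers":0.002},{"ax":0,"ay":-12,"az":0,"tx":-0.1,"ty":-0.05,"tz":0.06,"fingers":0.002},{"ax":0,"ay":-19,"az":0,"tx":-0.11,"ty":-0.08,"tz":0.09,"fingers":0.002}]'
python3 - <<'E'
from h import *
a=np.radians(-2.3); bx=np.array([np.cos(a),np.sin(a),0]); R0=axes([0,0,-1],-bx)
go([.40,.265,.12],R0)
E
```

```text
[array([ 49.,  23., -25., -13., -51.,  47.])]
[array([ 49.,  13., -18., -11., -68.,  43.])]
[array([ 39.,  25., -23., -11., -53.,  56.])]
tx ty tz mm [ -61.7 -170.3  234.1] a [ -6.07 -34.11  -1.97]
[-1.87723512e-16 -1.30000000e+01 -1.36713611e-18]
time_s: 7.9
tcp_pos: [0.5084, 0.1262, 0.2505]
eef_rot: [179.5, 70.2, -9.4]
contact_force: [4.1, -3.0, -0.3]
gripper_width: 0.0119
tx ty tz mm [  78.7 -120.5  165.3] a [ -6.58 -19.81  -1.32]
```

```bash
python3 -m creep '[{"ax":-1,"ay":-5,"az":0,"tx":0,"ty":-0.025,"tz":0.03,"fingers":0.002},{"ax":-3,"ay":-10,"az":-0.5,"tx":0.02,"ty":-0.05,"tz":0.065,"fingers":0.002},{"ax":-5,"ay":-15,"az":-1,"tx":0.04,"ty":-0.075,"tz":0.1,"fingers":0.002},{"ax":-6.5,"ay":-19.8,"az":-1.3,"tx":0.06,"ty":-0.1,"tz":0.135,"fingers":0.002},{"ax":-6.5,"ay":-19.8,"az":-1.3,"tx":0.078,"ty":-0.12,"tz":0.165,"fingers":0.002}]'
python3 -m creep '[{"ax":0,"ay":0,"az":0,"tx":0,"ty":0,"tz":0,"fingers":0.002},{"ax":0,"ay":0,"az":0,"tx":0,"ty":0,"tz":0,"fingers":0.002}]'
python3 - <<'E'
from h import *
a=np.radians(-2.3); bx=np.array([np.cos(a),np.sin(a),0]); R0=axes([0,0,-1],-bx)
go([.40,.268,.012],R0)
import pickle
c=cap('wrist'); save(c,'w12'); pickle.dump(c,open('w12.pkl','wb'))
E
```

```text
time_s: 8.4
tcp_pos: [0.4042, 0.2655, 0.1184]
eef_rot: [147.1, 89.8, -35.4]
contact_force: [0.7, 1.3, -1.9]
gripper_width: 0.0116
time_s: 8.6
tcp_pos: [0.4033, 0.2632, 0.119]
eef_rot: [132.5, 89.6, -49.9]
contact_force: [-0.1, -0.2, -1.1]
gripper_width: 0.0117
tx ty tz mm [107.   -5.1   4. ] a [-0.11 -0.24 -0.26]
```

View pics/w12.png

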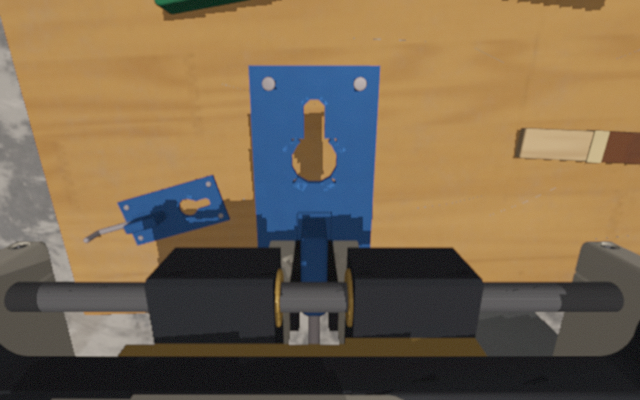

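```bash
python3 -m creep '[{"ax":0,"ay":-0.2,"az":-0.2,"tx":0.03,"ty":-0.004,"tz":0.003,"fingers":0.002},{"ax":0,"ay":-0.2,"az":-0.2,"tx":0.07,"ty":-0.004,"tz":0.003,"fingers":0.002},{"ax":0,"ay":-0.2,"az":-0.2,"tx":0.095,"ty":-0.004,"tz":0.003,"fingers":0.002},{"ax":0,"ay":-0.2,"az":-0.2,"tx":0.106,"ty":-0.004,"tz":0.003,"fingers":0.002},{"ax":0,"ay":-0.2,"az":-0.2,"tx":0.106,"ty":-0.004,"tz":0.003,"fingers":0.002}]'
python3 -m creep '[{"ax":0,"ay":0,"az":0,"tx":0.002,"ty":0,"tz":0,"fingers":0.002},{"ax":0,"ay":0,"az":0,"tx":0.002,"ty":0,"tz":0,"fingers":0.002}]'
```

```text
time_s: 9.15
tcp_pos: [0.4013, 0.2664, 0.0132]
eef_rot: [148.2, 90.0, -34.4]
contact_force: [0.2, -0.2, -1.5]
gripper_width: 0.0117
time_s: 9.35
tcp_pos: [0.4019, 0.2678, 0.0127]
eef_rot: [-131.3, 89.8, 46.2]
contact_force: [-0.4, 0.1, -1.3]
gripper_width: 0.0118
```

```bash
python3 -m creep '[{"ax":0,"ay":0,"az":0,"tx":0.003,"ty":0,"tz":0,"fingers":0.002},{"ax":0,"ay":0,"az":0,"tx":0.003,"ty":0,"tz":0,"fingers":0.002}]'
python3 -m creep '[{"ax":0,"ay":0,"az":0,"tx":0,"ty":0,"tz":0,"fingers":0.04},{"ax":0,"ay":0,"az":0,"tx":0,"ty":0,"tz":0,"fingers":0.04},{"ax":0,"ay":-6,"az":0,"tx":-0.006,"ty":0,"tz":0,"fingers":0.04},{"ax":0,"ay":-13,"az":0,"tx":-0.006,"ty":0,"tz":0,"fingers":0.04},{"ax":0,"ay":-13,"az":0,"tx":-0.006,"ty":0,"tz":0,"fingers":0.04}]'
python3 look.py w13
```

```text
time_s: 9.55
tcp_pos: [0.4016, 0.2678, 0.0091]
eef_rot: [-132.5, 89.8, 45.0]
contact_force: [-0.3, -0.2, 0.3]
gripper_width: 0.0114
time_s: 10.05
tcp_pos: [0.404, 0.2682, 0.0143]
eef_rot: [-0.6, 76.9, 176.8]
contact_force: [-0.3, 0.3, -0.1]
gripper_width: 0.0396
[0.40395808 0.26821377 0.01431029] [ -0.61957672  76.92383183 176.79952233] [-0.33591089  0.30375042 -0.11075192]
bracket origin in panel mm [-337.1  176.7  -12.1] rot [ 1.28 48.04  5.84]
```

View pics/w13.png

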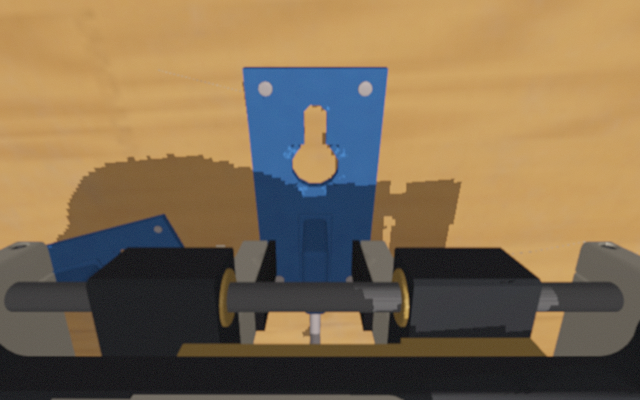

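```bash
python3 -m creep '[{"ax":0,"ay":0,"az":0,"tx":0.002,"ty":0,"tz":0.006,"fingers":0.04},{"ax":0,"ay":0,"az":0,"tx":0.002,"ty":0,"tz":0.006,"fingers":0.04},{"ax":0,"ay":0,"az":0,"tx":0.002,"ty":0,"tz":0.006,"fingers":0.002},{"ax":0,"ay":0,"az":0,"tx":0.002,"ty":0,"tz":0.006,"fingers":0.002},{"ax":0,"ay":0,"az":0,"tx":0.002,"ty":0,"tz":0.006,"fingers":0.002}]' 50
python3 -m creep '[{"ax":0,"ay":0,"az":0,"tx":0.002,"ty":0,"tz":0.006,"fingers":0.002},{"ax":0,"ay":0,"az":0,"tx":0,"ty":0,"tz":0,"fingers":0.002},{"ax":0,"ay":0,"az":0,"tx":-0.02,"ty":0,"tz":0,"fingers":0.002},{"ax":0,"ay":0,"az":0,"tx":-0.06,"ty":0,"tz":0,"fingers":0.002},{"ax":0,"ay":0,"az":0,"tx":-0.1,"ty":0,"tz":0,"fingers":0.002}]' 50
python3 look.py w14
```

```text
time_s: 10.6
tcp_pos: [0.3945, 0.2675, 0.0141]
eef_rot: [-0.3, 77.1, 177.3]
contact_force: [0.0, -0.9, -0.2]
gripper_width: 0.0209
time_s: 11.1
tcp_pos: [0.417, 0.2656, 0.1118]
eef_rot: [0.3, 77.0, 177.8]
contact_force: [-0.4, 1.7, -1.7]
gripper_width: 0.0115
[0.41696014 0.26557106 0.11177482] [  0.31674856  76.97612099 177.83407408] [-0.41783246  1.65521884 -1.68702817]
bracket origin in panel mm [-270.3  175.9   60.2] rot [ 1.09 47.98  6.  ]
```

View pics/w14.png

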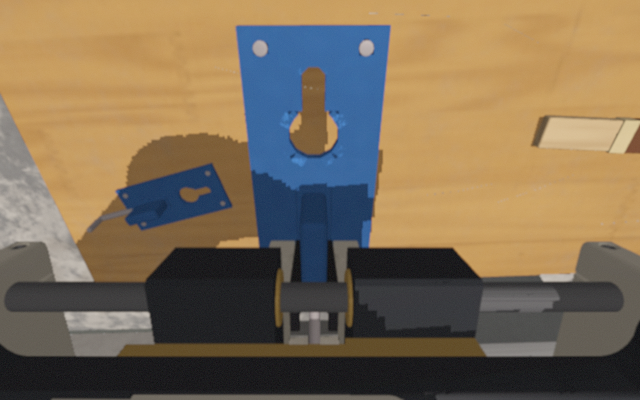

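```bash
python3 - <<'E'
from h import *
import pickle
c=pickle.load(open('w14.pkl','rb')); c['W']=np.array(c['T_tool_cam'])
crop(c,'w14z',225,15,400,163,4)
px=c['pixels'].astype(int); m=(px[:,:,0]>px[:,:,2]+30); m[180:]=0; m[:,:240]=0; m[:,388:]=0
P=blob(c,m); p,n=fitp(P); n*=-np.sign(n[0]); print(len(P),p.round(4),n.round(4),'tilt',np.degrees(np.arctan2(n[2],-n[0])))
A=[onplane(c,u,v,n,p) for u,v in((238,27),(389.5,27),(258,245),(371,245))]; print([a.round(4) for a in A])
top=(A[0]+A[1])/2; 
K=onplane(c,314,131,n,p); print('key',K)
bx=np.array([0,0,-1.]); bx-=n*(n@bx); bx/=np.linalg.norm(bx)
d=(top-(A[2]+A[3])/2); print('yaw axis',np.degrees(d[1]/np.linalg.norm(d)))
print('origin (from top edge)',(top-.08*bx-.005*n).round(4),'(key)',(K-.036*bx-.005*n).round(4))
E
```

```text
18030 [-0.0087 -0.0016 -0.0773] [-9.749e-01 -1.000e-04  2.226e-01] tilt 12.861600777266204
[array([-0.015 , -0.0306, -0.105 ]), array([-0.015 ,  0.0279, -0.1051]), array([ 0.0084, -0.0316, -0.0025]), array([ 0.0084,  0.0298, -0.0025])]
key [-0.00578912 -0.0012447  -0.06468413]
yaw axis -0.27097800814984047
origin (from top edge) [ 0.0077 -0.0014 -0.0282] (key) [ 0.0071 -0.0012 -0.0307]
```

View pics/w14z.png

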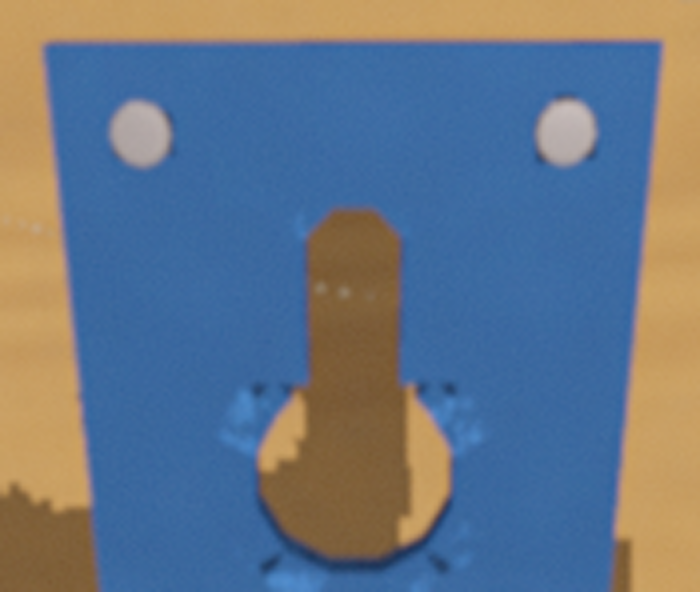

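```bash
python3 - <<'E'
from h import *
import pickle
c=pickle.load(open('w14.pkl','rb')); c['W']=np.array(c['T_tool_cam'])
p=np.array([-.0087,-.0016,-.0773]);n=np.array([-.9749,-.0001,.2226])
bx=np.array([0,0,-1.]); bx-=n*(n@bx); bx/=np.linalg.norm(bx)
for u,v,b in((353,42,80),(355,208,65),(355,557,25),(355.5,468,36)):
    q=onplane(c,225+u/4,15+v/4,n,p); o=q-b/1000*bx-.005*n; print(b,o.round(4))
E
```

```text
80 [ 0.0075 -0.0016 -0.0287]
65 [ 0.0075 -0.0014 -0.0286]
25 [ 0.0071 -0.0013 -0.0306]
36 [ 0.0072 -0.0013 -0.0303]
```

```bash
cat >> h.py <<'E'
TB=np.array([.0074,-.0013,-.0292]); _t=np.radians(12.9)
RB=np.c_[[-np.sin(_t),0,-np.cos(_t)],[0,-1,0],[-np.cos(_t),0,np.sin(_t)]]
PP=panel(-8.4,35,[0,0,0])[0]; FF=np.array([.6544,.0547,.2053])
E
python3 - <<'E'
from h import *
from ik import IK
for bx,bz in((-.036,.05),(-.036,0),(-.0615,0)):
    p,Rt=tool_for(PP,FF,bx,0,bz); print([s.round(0) for s in IK(p,Rt,20)],p)
p,Rt=tool_for(PP,FF,-.036,0,.06); go(p,Rt)
E
```

```text
[array([ 35.,  -1., -40.,  25., -37.,  28.])] [0.56714721 0.06627027 0.22147941]
[array([ 32.,   4., -42.,  29., -30.,  27.])] [0.59551838 0.06208078 0.18052181]
[array([ 33.,   3., -46.,  32., -28.,  22.])] [0.57485408 0.06513222 0.16589561]
tx ty tz mm [-141.5  194.  -120.4] a [ 6.05 34.6   0.79]
```

```bash
python3 -m creep '[{"ax":1,"ay":6,"az":0.1,"tx":-0.04,"ty":0.01,"tz":0,"fingers":0.002},{"ax":2,"ay":13,"az":0.3,"tx":-0.08,"ty":0.03,"tz":-0.01,"fingers":0.002},{"ax":3.5,"ay":20,"az":0.5,"tx":-0.12,"ty":0.055,"tz":-0.03,"fingers":0.002},{"ax":5,"ay":27,"az":0.7,"tx":-0.15,"ty":0.085,"tz":-0.05,"fingers":0.002},{"ax":6,"ay":34.6,"az":0.8,"tx":-0.155,"ty":0.12,"tz":-0.08,"fingers":0.002}]'
python3 - <<'E'
from h import *
p,Rt=tool_for(PP,FF,-.036,0,.05); go(p,Rt)
E
```

```text
time_s: 11.65
tcp_pos: [0.5272, 0.1435, 0.2497]
eef_rot: [-179.7, 67.7, -8.0]
contact_force: [2.9, -3.1, -0.3]
gripper_width: 0.0116
tx ty tz mm [ 45.2  70.7 -36.3] a [ 0.05 -0.19  0.16]
```

```bash
python3 -m creep '[{"ax":0,"ay":0,"az":0,"tx":0,"ty":0.025,"tz":-0.02,"fingers":0.002},{"ax":0,"ay":0,"az":0,"tx":0.01,"ty":0.05,"tz":-0.035,"fingers":0.002},{"ax":0,"ay":0,"az":0,"tx":0.035,"ty":0.07,"tz":-0.036,"fingers":0.002},{"ax":0,"ay":0,"az":0,"tx":0.044,"ty":0.07,"tz":-0.036,"fingers":0.002},{"ax":0,"ay":0,"az":0,"tx":0.044,"ty":0.07,"tz":-0.036,"fingers":0.002}]'
sed -i 's/^PR,_=panel.*/PR=PP;f=FF/; s/225,60,395,208,4/225,15,400,163,4/' look.py
python3 look.py w15
```

```text
time_s: 12.15
tcp_pos: [0.5628, 0.0634, 0.2153]
eef_rot: [178.9, 68.4, -9.6]
contact_force: [0.5, -1.2, -0.8]
gripper_width: 0.0117
[0.56275356 0.06341212 0.21531535] [178.89111691  68.43245408  -9.56731231] [ 0.48731203 -1.23881625 -0.81280769]
bracket origin in panel mm [-42.9  -3.5  46.9] rot [-0.41  0.54  0.12]
```

View pics/w15z.png

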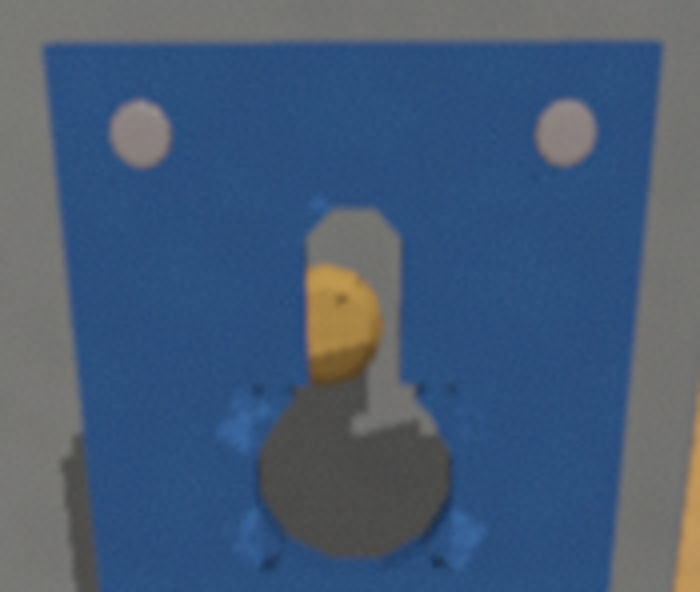

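```bash
python3 - <<'E'
from h import *
p,Rt=tool_for(PP,FF,-.036,0,.03); go(p,Rt)
E
```

```text
tx ty tz mm [16.1 -2.6 -9.8] a [ 0.07  0.46 -0.36]
```

```bash
python3 -m creep '[{"ax":0,"ay":0.2,"az":-0.2,"tx":0,"ty":-0.002,"tz":-0.005,"fingers":0.002},{"ax":0,"ay":0.45,"az":-0.35,"tx":0.008,"ty":-0.0026,"tz":-0.0098,"fingers":0.002},{"ax":0,"ay":0.45,"az":-0.35,"tx":0.016,"ty":-0.0026,"tz":-0.0098,"fingers":0.002},{"ax":0,"ay":0.45,"az":-0.35,"tx":0.016,"ty":-0.0026,"tz":-0.0098,"fingers":0.002},{"ax":0,"ay":0.45,"az":-0.35,"tx":0.016,"ty":-0.0026,"tz":-0.0098,"fingers":0.002}]'
python3 look.py w16
```

```text
time_s: 12.7
tcp_pos: [0.5784, 0.0649, 0.2052]
eef_rot: [179.9, 67.9, -8.4]
contact_force: [-0.3, -0.1, -2.0]
gripper_width: 0.0118
[0.57838293 0.06485424 0.20523942] [179.94583016  67.90093972  -8.35465537] [-0.27493146 -0.14161624 -1.95481947]
bracket origin in panel mm [-36.    0.3  30.2] rot [0.04 0.   0.09]
```

View pics/w16z.png

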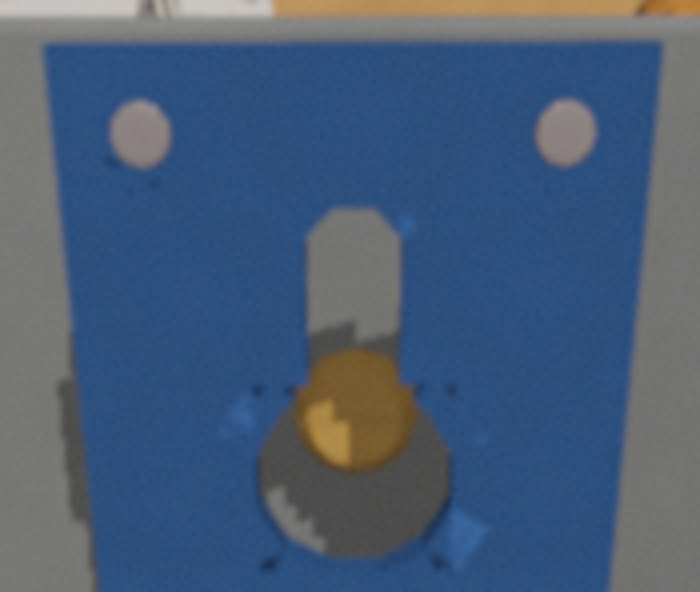

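```bash
cat > rel2.py <<'E'
from h import *
import pickle,sys
c=pickle.load(open(sys.argv[1]+'.pkl','rb')); c['W']=np.array(c['T_tool_cam'])
bz,us,vs,uk,vk=map(float,sys.argv[2:7])
def q(u,v,z): return (RB.T@(onplane(c,225+u/4,15+v/4,RB[:,2],TB+RB[:,2]*z)-TB)*1000).round(1)
print('stud in bracket',q(us,vs,-bz+.013),'keyhole',q(uk,vk,.005))
px=c['pixels'].astype(int)
m=np.zeros((400,640),bool); m[40:200,200:236]=1; m[40:150,400:430]=1
m&=(px[:,:,0]<=px[:,:,2]+15)&(abs(px[:,:,0]-px[:,:,2])<20)
P=blob(c,m); P=(P-TB)@RB; P=P[abs(P[:,2]-np.median(P[:,2]))<.005]; p,n=fitp(P); n*=np.sign(n[2]); print('panel in bracket: z0',((p@n)/n[2]).round(4),'n',n.round(4),len(P))
E
python3 rel2.py w16 .0302 355.5 411 355.5 468; python3 rel2.py w15 .0469 319 323 355.5 468
```

```text
stud in bracket [ 36.6  -0.  -17.2] keyhole [36.5 -0.   5. ]
panel in bracket: z0 -0.0302 n [ 5.0e-04 -1.9e-03  1.0e+00] 5449
stud in bracket [ 43.9   4.9 -33.9] keyhole [36.5 -0.   5. ]
panel in bracket: z0 -0.047 n [-0.0087 -0.01    0.9999] 3626
```

```bash
python3 -m creep '[{"ax":0,"ay":0,"az":0,"tx":0.008,"ty":0,"tz":-0.0018,"fingers":0.002},{"ax":0,"ay":0,"az":0,"tx":0.015,"ty":0,"tz":-0.0034,"fingers":0.002},{"ax":0,"ay":0,"az":0,"tx":0.015,"ty":0,"tz":-0.0034,"fingers":0.002}]'
python3 look.py w17
```

```text
time_s: 13.05
tcp_pos: [0.5873, 0.0633, 0.1919]
eef_rot: [179.9, 67.9, -8.4]
contact_force: [-0.7, 0.3, -1.4]
gripper_width: 0.0114
[0.58726801 0.06332823 0.1919307 ] [179.91813026  67.92813713  -8.40113694] [-0.70959704  0.25940988 -1.43814995]
bracket origin in panel mm [-36.3   0.1  14.1] rot [0.02 0.03 0.08]
```

View pics/w17z.png

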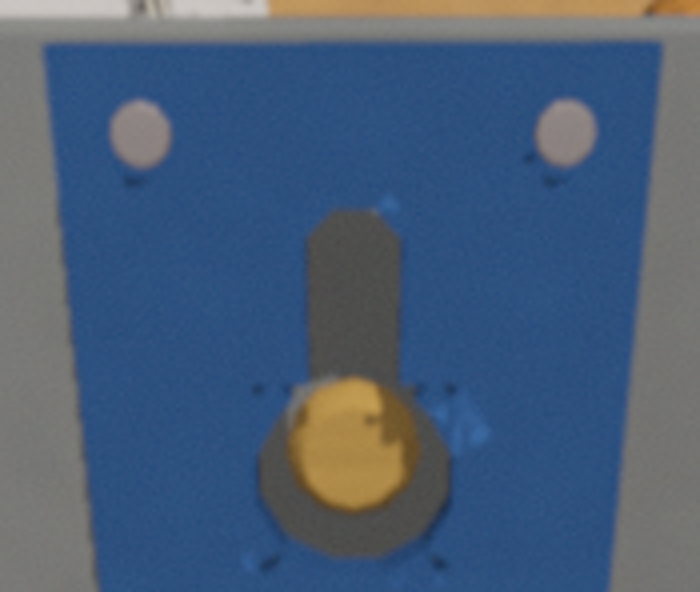

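Consistent (stud converging on the keyhole centre). Go in.

```bash
python3 rel2.py w17 .0141 353 444 355.5 468; python3 -m creep '[{"ax":0,"ay":0,"az":0,"tx":0.004,"ty":0,"tz":-0.0009,"fingers":0.002},{"ax":0,"ay":0,"az":0,"tx":0.008,"ty":0,"tz":-0.0018,"fingers":0.002},{"ax":0,"ay":0,"az":0,"tx":0.0125,"ty":0,"tz":-0.0028,"fingers":0.002},{"ax":0,"ay":0,"az":0,"tx":0.0125,"ty":0,"tz":-0.0028,"fingers":0.002}]'
python3 look.py w18
```

```text
stud in bracket [37.4  0.3 -1.1] keyhole [36.5 -0.   5. ]
panel in bracket: z0 -0.0141 n [ 1.e-04 -2.e-03  1.e+00] 7725
time_s: 13.5
tcp_pos: [0.5945, 0.0625, 0.182]
eef_rot: [180.0, 67.9, -8.3]
contact_force: [-0.4, 0.2, -2.1]
gripper_width: 0.0117
[0.59454517 0.06245619 0.18195205] [179.9820479   67.89329181  -8.32859208] [-0.36383632  0.22094276 -2.13931935]
bracket origin in panel mm [-36.    0.3   1.8] rot [ 0.04 -0.01  0.08]
```

View pics/w18z.png

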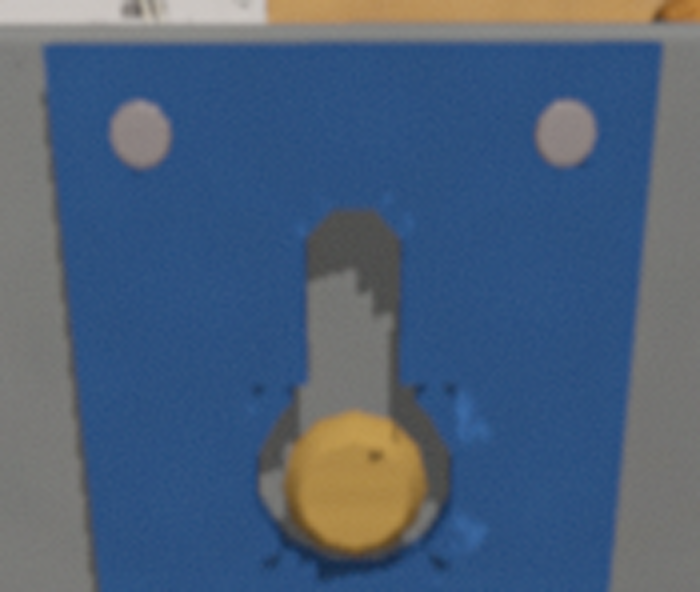

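```bash
python3 -m creep '[{"ax":0,"ay":0,"az":0,"tx":0.0008,"ty":0.0002,"tz":-0.0002,"fingers":0.002},{"ax":0,"ay":0,"az":0,"tx":0.0022,"ty":0.0002,"tz":0.006,"fingers":0.002},{"ax":0,"ay":0,"az":0,"tx":0.0036,"ty":0.0002,"tz":0.012,"fingers":0.002},{"ax":0,"ay":0,"az":0,"tx":0.0036,"ty":0.0002,"tz":0.012,"fingers":0.002}]'
python3 look.py w19
```

```text
time_s: 13.95
tcp_pos: [0.5836, 0.0635, 0.1741]
eef_rot: [180.0, 67.9, -8.3]
contact_force: [-1.8, 0.2, -2.0]
gripper_width: 0.012
[0.58363364 0.06350007 0.17405105] [179.97568057  67.90650325  -8.3231911 ] [-1.81781706  0.17621415 -1.98799448]
bracket origin in panel mm [-49.5  -0.3   1.6] rot [0.05 0.01 0.09]
```

View pics/w19z.png

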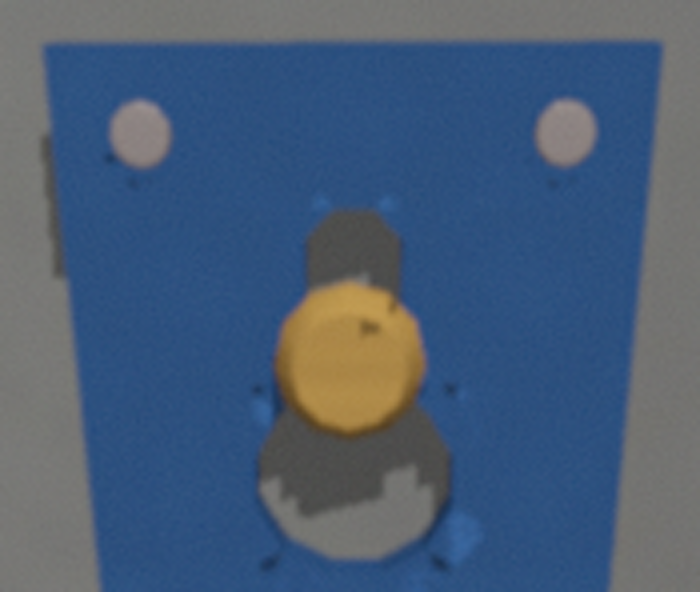

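```bash
python3 -m creep '[{"ax":0,"ay":0,"az":0,"tx":0.0016,"ty":-0.0002,"tz":0.005,"fingers":0.002},{"ax":0,"ay":0,"az":0,"tx":0.003,"ty":-0.0002,"tz":0.0105,"fingers":0.002},{"ax":0,"ay":0,"az":0,"tx":0.003,"ty":-0.0002,"tz":0.0105,"fingers":0.002},{"ax":0,"ay":0,"az":0,"tx":0.003,"ty":-0.0002,"tz":0.0105,"fingers":0.002}]'
python3 look.py w20
```

```text
time_s: 14.4
tcp_pos: [0.5763, 0.0653, 0.168]
eef_rot: [-179.9, 67.9, -8.2]
contact_force: [0.0, -1.4, -1.5]
gripper_width: 0.0119
[0.57627627 0.06531493 0.16804477] [-179.94066623   67.85177832   -8.23434943] [ 0.01156335 -1.405259   -1.48454543]
bracket origin in panel mm [-59.1   0.4   1. ] rot [ 0.08 -0.05  0.08]
```

View pics/w20z.png

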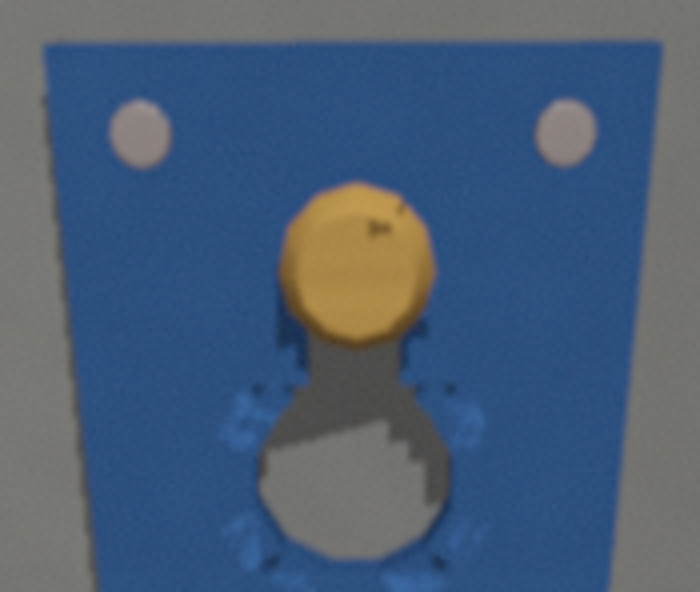

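```bash
python3 -m creep '[{"ax":0,"ay":0,"az":0,"tx":0.0012,"ty":0.0003,"tz":0.0015,"fingers":0.002},{"ax":0,"ay":0,"az":0,"tx":0.0017,"ty":0.0003,"tz":0.003,"fingers":0.002},{"ax":0,"ay":0,"az":0,"tx":0.0017,"ty":0.0003,"tz":0.003,"fingers":0.002}]'
python3 look.py w21
```

```text
time_s: 14.75
tcp_pos: [0.575, 0.0657, 0.166]
eef_rot: [-179.8, 67.8, -8.1]
contact_force: [4.7, -0.6, -0.5]
gripper_width: 0.0113
[0.57496464 0.06569675 0.16601539] [-179.80397038   67.77542005   -8.10845645] [ 4.71143859 -0.64636223 -0.48104462]
bracket origin in panel mm [-61.4   0.6   0.1] rot [ 0.12 -0.12  0.05]
```

```bash
python3 -m creep '[{"ax":0,"ay":0,"az":0,"tx":0.0004,"ty":0.0003,"tz":0.002,"fingers":0.002},{"ax":0,"ay":0,"az":0,"tx":0.0004,"ty":0.0003,"tz":0.002,"fingers":0.002},{"ax":0,"ay":0,"az":0,"tx":0.0004,"ty":0.0003,"tz":0.002,"fingers":0.002}]'
python3 look.py w22
```

```text
time_s: 15.1
tcp_pos: [0.5746, 0.0662, 0.1662]
eef_rot: [-179.6, 67.7, -7.9]
contact_force: [12.4, -4.5, -0.3]
gripper_width: 0.0118
[0.57464834 0.06622466 0.16616913] [-179.58793532   67.65117297   -7.89926418] [12.38279882 -4.54124702 -0.30187661]
bracket origin in panel mm [-61.6   1.1   0.6] rot [ 0.2  -0.25  0.01]
```

View pics/w22z.png

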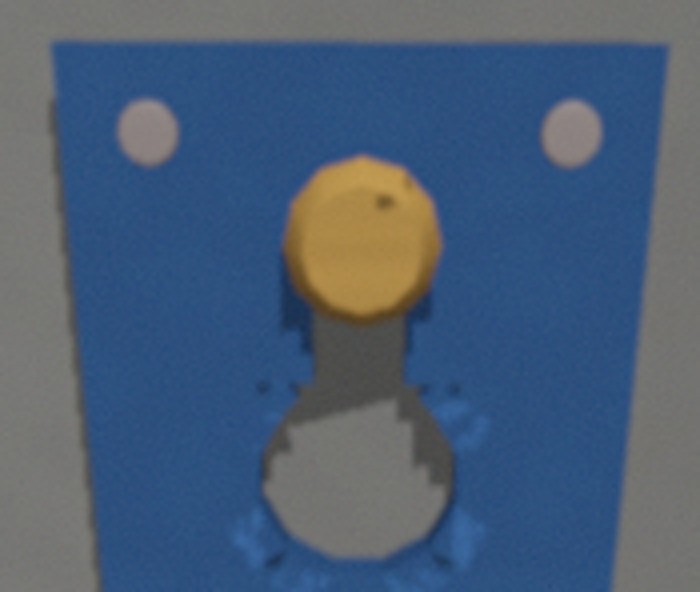

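```bash
python3 -m creep '[{"ax":0,"ay":0,"az":0,"tx":0,"ty":-0.0005,"tz":-0.0015,"fingers":0.002},{"ax":0,"ay":0,"az":0,"tx":0,"ty":-0.0005,"tz":-0.0015,"fingers":0.04},{"ax":0,"ay":0,"az":0,"tx":0,"ty":-0.0005,"tz":-0.0015,"fingers":0.04},{"ax":0,"ay":0,"az":0,"tx":0,"ty":-0.0005,"tz":-0.0015,"fingers":0.04},{"ax":0,"ay":0,"az":0,"tx":0,"ty":-0.0005,"tz":-0.0015,"fingers":0.04}]'
python3 look.py w23
```

```text
time_s: 15.65
tcp_pos: [0.5737, 0.0656, 0.1647]
eef_rot: [-179.9, 67.9, -8.2]
contact_force: [-0.4, 0.6, -0.3]
gripper_width: 0.0373
[0.57373825 0.06556557 0.16466961] [-179.9494841    67.86347029   -8.24541771] [-0.44165428  0.6264677  -0.26615021]
bracket origin in panel mm [-63.2   0.3  -0.3] rot [ 0.08 -0.04  0.08]
```

View pics/w23.png

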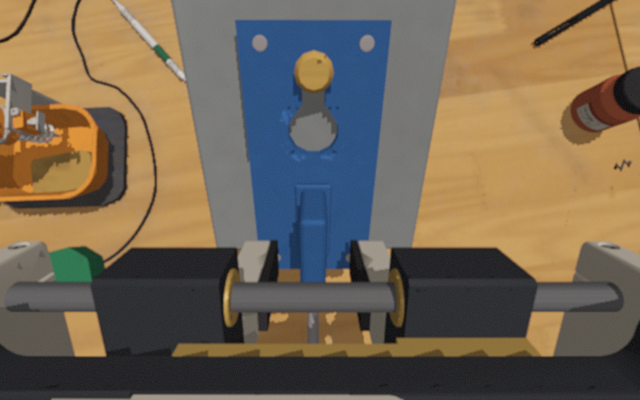

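```bash
python3 -m creep '[{"ax":0,"ay":0,"az":0,"tx":-0.02,"ty":0,"tz":0,"fingers":0.04},{"ax":0,"ay":0,"az":0,"tx":-0.05,"ty":0,"tz":0,"fingers":0.05},{"ax":0,"ay":0,"az":0,"tx":-0.09,"ty":0,"tz":0,"fingers":0.06},{"ax":0,"ay":0,"az":0,"tx":-0.12,"ty":0,"tz":0,"fingers":0.06},{"ax":0,"ay":0,"az":0,"tx":-0.12,"ty":0,"tz":0,"fingers":0.06}]'
python3 look.py w24; python3 - <<'E'
from h import *
import pickle
c=cap('scene'); pickle.dump(c,open('scene24.pkl','wb')); crop(c,'sc24',380,255,450,320,8)
c=cap('side'); pickle.dump(c,open('side24.pkl','wb')); crop(c,'sd24',235,155,375,215,5)
E
```

```text
time_s: 16.2
tcp_pos: [0.53, 0.0735, 0.2808]
eef_rot: [-179.1, 67.5, -7.4]
contact_force: [-0.7, 0.1, 0.1]
gripper_width: 0.0591
[0.53000056 0.07353136 0.28079593] [-179.14234321   67.51961178   -7.41609157] [-0.70298312  0.09712471  0.08890023]
bracket origin in panel mm [-32.9   1.8 120.5] rot [ 0.38 -0.38 -0.03]
```

View pics/w24.png

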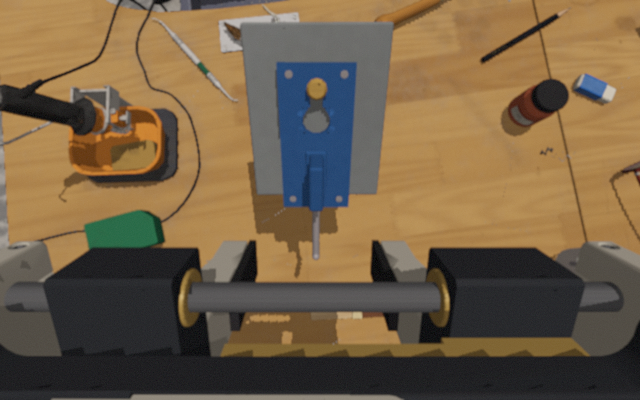

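View pics/sc24.png

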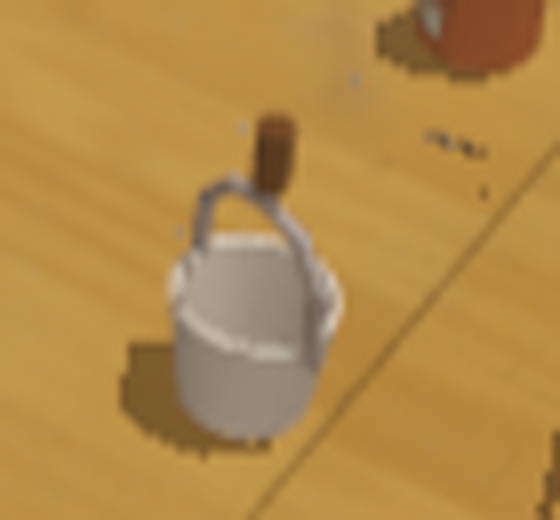

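View pics/sd24.png

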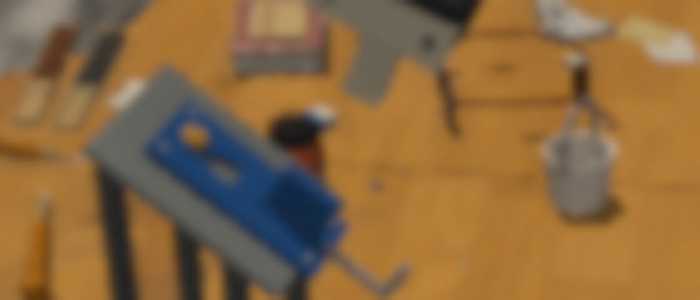

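```bash
python3 - <<'E'
from h import *
import pickle
from ik import IK
c=pickle.load(open('scene24.pkl','rb'))
g=lambda u,v:(380+u/8,255+v/8)
for nm,u,v,z in (('Lleg',200,240,.05),('Rleg',318,330,.05),('Rleg low',312,360,.04),('knobtop',278,120,.117),('knobbot',270,190,.091),('peak',240,183,.086),('foot bot front',245,438,0)): print(nm,onplane(c,*g(u,v),[0,0,1],[0,0,z]).round(4),pt(c,*g(u,v)).round(4))
d=pickle.load(open('side24.pkl','rb'))
g=lambda u,v:(235+u/5,155+v/5)
for nm,u,v,z in (('knobtop',575,58,.117),('knob',580,80,.104),('L',570,125,.05),('R',607,125,.05),('foot',580,218,0)): print(nm,onplane(d,*g(u,v),[0,0,1],[0,0,z]).round(4),pt(d,*g(u,v)).round(4))
E
```

```text
Lleg [ 0.4519 -0.241   0.05  ] [ 0.4569 -0.2387  0.0451]
Rleg [ 0.4383 -0.2916  0.05  ] [ 0.4388 -0.2914  0.0496]
Rleg low [ 0.4349 -0.2925  0.04  ] [ 0.443  -0.2892  0.0318]
knobtop [ 0.4478 -0.2644  0.117 ] [ 0.4509 -0.263   0.1142]
knobbot [ 0.4446 -0.2663  0.091 ] [ 0.4414 -0.2677  0.094 ]
peak [ 0.4469 -0.2547  0.086 ] [ 0.4519 -0.2525  0.0812]
foot bot front [ 0.4285 -0.2762  0.    ] [ 0.4292 -0.2759 -0.0007]
knobtop [ 0.454  -0.2738  0.117 ] [ 0.4756 -0.5041  0.0025]
knob [ 0.4489 -0.2637  0.104 ] [ 0.4485 -0.2599  0.1059]
L [ 0.4582 -0.2917  0.05  ] [ 0.4579 -0.2879  0.052 ]
R [ 0.4298 -0.2957  0.05  ] [ 0.4364 -0.3856  0.0014]
foot [ 0.4434 -0.2361  0.    ] [ 4.435e-01 -2.368e-01 -4.000e-04]
```

```bash
python3 - <<'E'
from h import *
from ik import IK
a=np.radians(-15); px=np.array([np.cos(a),np.sin(a),0]); Rt=axes([0,0,-1],-px)
for p in([.446,-.265,.24],[.446,-.265,.09]): print([s.round(0) for s in IK(np.array(p),Rt,20)])
a=np.radians(-8.4); px=np.array([np.cos(a),np.sin(a),0]); Rh=axes([0,0,-1],-px)
seat=FF+PP@np.array([-.0615-.0785,0,.010]);print('seat',seat)
for z in(.006,.06): print([s.round(0) for s in IK(seat+[0,0,z],Rh,20)])
go([.446,-.265,.24],Rt)
E
```

```text
[array([ -9.,   5., -18.,  -0., -67.,  84.])]
[array([ -9.,  14., -29.,   0., -47.,  84.])]
seat [0.53527474 0.07229089 0.13319082]
[array([ 28.,  12., -23.,  -0., -54.,  53.])]
[array([ 28.,   9., -19.,   0., -61.,  53.])]
tx ty tz mm [ 20.1 345.5  44.2] a [  6.62 -22.1    1.33]
```

```bash
python3 -m creep '[{"ax":1,"ay":-4,"az":0.2,"tx":-0.02,"ty":0.04,"tz":0.005,"fingers":0.06},{"ax":2,"ay":-9,"az":0.5,"tx":-0.02,"ty":0.085,"tz":0.01,"fingers":0.06},{"ax":4,"ay":-14,"az":0.8,"tx":-0.01,"ty":0.13,"tz":0.017,"fingers":0.06},{"ax":5.5,"ay":-18,"az":1.1,"tx":-0.005,"ty":0.175,"tz":0.023,"fingers":0.06},{"ax":6.6,"ay":-22,"az":1.3,"tx":0,"ty":0.22,"tz":0.03,"fingers":0.06}]'
python3 - <<'E'
from h import *
a=np.radians(-15); px=np.array([np.cos(a),np.sin(a),0]); Rt=axes([0,0,-1],-px)
go([.446,-.265,.24],Rt)
E
```

```text
time_s: 16.85
tcp_pos: [0.4693, -0.1434, 0.2631]
eef_rot: [-22.9, 89.9, 142.0]
contact_force: [0.9, 0.2, 0.9]
gripper_width: 0.0599
tx ty tz mm [ 23.  123.5  -9.1] a [-0.07  0.12  0.05]
```

```bash
python3 -m creep '[{"ax":0,"ay":0,"az":0,"tx":0.01,"ty":0.04,"tz":-0.003,"fingers":0.06},{"ax":0,"ay":0,"az":0,"tx":0.02,"ty":0.085,"tz":-0.006,"fingers":0.06},{"ax":0,"ay":0,"az":0,"tx":0.02,"ty":0.123,"tz":-0.009,"fingers":0.06},{"ax":0,"ay":0,"az":0,"tx":0.02,"ty":0.123,"tz":-0.009,"fingers":0.06},{"ax":0,"ay":0,"az":0,"tx":0.02,"ty":0.123,"tz":-0.009,"fingers":0.06}]'
python3 look.py w25
```

```text
time_s: 17.35
tcp_pos: [0.4458, -0.2638, 0.2426]
eef_rot: [-11.5, 89.9, 153.3]
contact_force: [-0.2, -0.0, -0.7]
gripper_width: 0.0603
[ 0.44583466 -0.26379236  0.24257947] [-11.49332249  89.92356588 153.33047756] [-0.16711092 -0.03812686 -0.69982536]
bracket origin in panel mm [ -89.9 -347.7   99.4] rot [-2.75 22.15 -6.24]
```

View pics/w25.png

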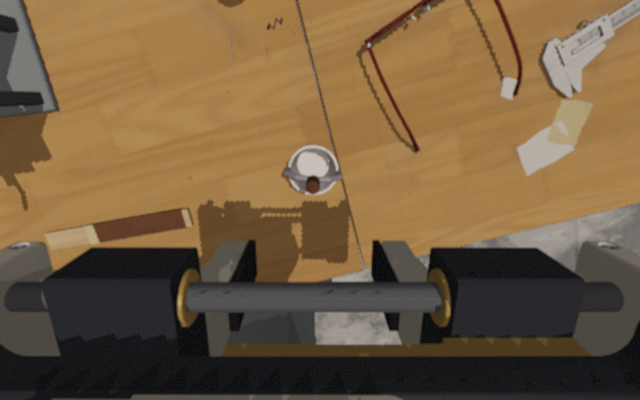

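```bash
python3 - <<'E'
from h import *
import pickle
c=pickle.load(open('w25.pkl','rb')); crop(c,'w25z',265,130,365,205,8)
E
```

```text
(no output)
```

View pics/w25z.png

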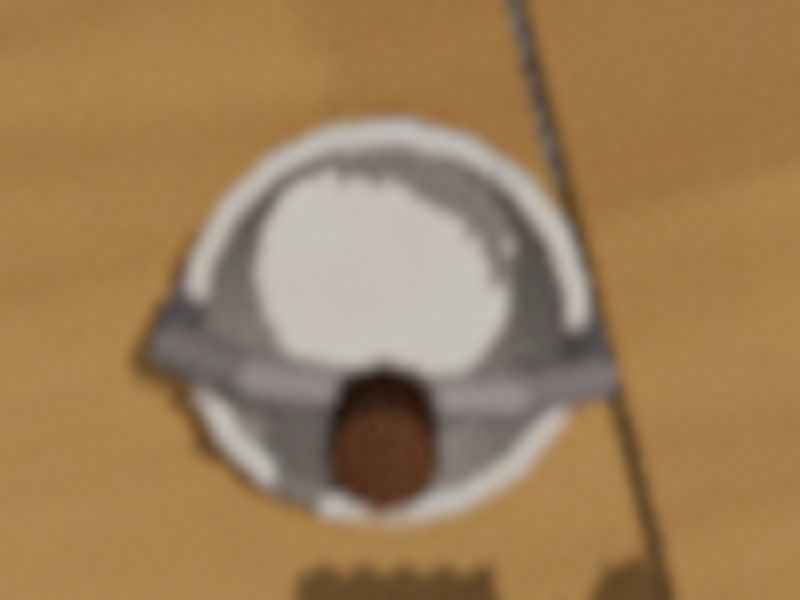

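```bash
python3 - <<'E'
from h import *
import pickle
c=pickle.load(open('w25.pkl','rb'))
g=lambda u,v,z:onplane(c,265+u/8,130+v/8,[0,0,1],[0,0,z])
L=g(160,347,.05);Rr=g(610,372,.05);d=L-Rr;print(L,Rr,np.degrees(np.arctan2(d[1],d[0])),np.linalg.norm(d))
L=g(275,383,.08);Rr=g(500,390,.08);d=L-Rr;print('top',np.degrees(np.arctan2(d[1],d[0])))
print('knob',g(385,445,.117),'rim',g(390,320,.045), 'base yaw now', np.degrees(np.arctan2(*(-mat(c['s']['eef_rot'])[[1,0],2]))))
E
```

```text
[ 0.45502898 -0.23324434  0.05      ] [ 0.43592735 -0.29069192  0.05      ] 71.60774947409828 0.06054004087593771
top 73.0315321845416
knob [ 0.4508571  -0.26347816  0.117     ] rim [ 0.44950975 -0.26371262  0.045     ] base yaw now -15.176189988735889
```

```bash
python3 - <<'E'
from h import *
a=np.radians(-18); px=np.array([np.cos(a),np.sin(a),0]); Rt=axes([0,0,-1],-px)
go([.4502,-.2636,.135],Rt)
E
```

```text
tx ty tz mm [108.1  -0.4  -4. ] a [2.92 0.02 0.02]
```

```bash
python3 -m creep '[{"ax":2.9,"ay":0,"az":0,"tx":0.03,"ty":0,"tz":-0.004,"fingers":0.05},{"ax":2.9,"ay":0,"az":0,"tx":0.07,"ty":0,"tz":-0.004,"fingers":0.05},{"ax":2.9,"ay":0,"az":0,"tx":0.1,"ty":0,"tz":-0.004,"fingers":0.05},{"ax":2.9,"ay":0,"az":0,"tx":0.107,"ty":0,"tz":-0.004,"fingers":0.05},{"ax":2.9,"ay":0,"az":0,"tx":0.107,"ty":0,"tz":-0.004,"fingers":0.05}]' 25
python3 look.py w26
python3 - <<'E'
from h import *
import pickle
a=np.radians(-18); px=np.array([np.cos(a),np.sin(a),0]); Rt=axes([0,0,-1],-px)
go([.4502,-.2636,.090],Rt)
c=pickle.load(open('w26.pkl','rb')); crop(c,'w26z',220,120,420,270,4)
E
```

```text
time_s: 17.9
tcp_pos: [0.4508, -0.263, 0.1369]
eef_rot: [-43.0, 90.0, 119.2]
contact_force: [1.0, 0.3, -0.1]
gripper_width: 0.0499
[ 0.45082538 -0.26297123  0.13690825] [-42.98937186  89.9930085  119.21387578] [ 0.96748814  0.30707274 -0.14105173]
bracket origin in panel mm [-146.7 -347.5   10.2] rot [-3.83 22.05 -8.64]
tx ty tz mm [48.2  0.7  1.5] a [ 0.2  -0.14  0.01]
```

View pics/w26z.png

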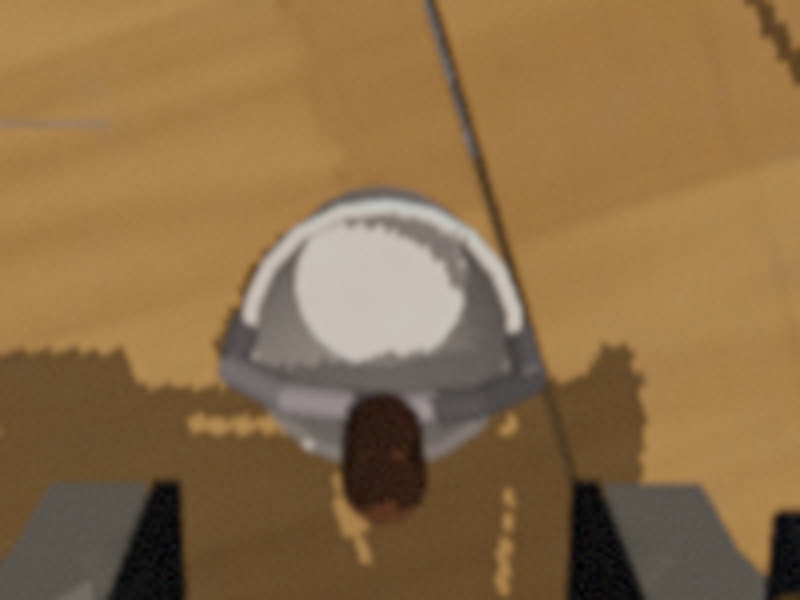

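```bash
python3 -m creep '[{"ax":0,"ay":0,"az":0,"tx":0.02,"ty":0.001,"tz":0.001,"fingers":0.05},{"ax":0,"ay":0,"az":0,"tx":0.04,"ty":0.001,"tz":0.001,"fingers":0.05},{"ax":0,"ay":0,"az":0,"tx":0.047,"ty":0.001,"tz":0.001,"fingers":0.05},{"ax":0,"ay":0,"az":0,"tx":0.047,"ty":0.001,"tz":0.001,"fingers":0.05}]'
python3 look.py w27
python3 -m creep '[{"ax":0,"ay":0,"az":0,"tx":0,"ty":0,"tz":0,"fingers":0.003},{"ax":0,"ay":0,"az":0,"tx":0,"ty":0,"tz":0,"fingers":0.003},{"ax":0,"ay":0,"az":0,"tx":0,"ty":0,"tz":0,"fingers":0.003},{"ax":0,"ay":0,"az":0,"tx":0,"ty":0,"tz":0,"fingers":0.003},{"ax":0,"ay":0,"az":0,"tx":0,"ty":0,"tz":0,"fingers":0.003}]' 30
python3 look.py w28
```

```text
time_s: 18.35
tcp_pos: [0.4503, -0.2644, 0.0911]
eef_rot: [-169.2, 89.9, -7.1]
contact_force: [-0.3, 0.4, -1.1]
gripper_width: 0.0502
[ 0.45025417 -0.26439349  0.09110283] [-169.22917434   89.85685913   -7.08689111] [-0.29197993  0.35585457 -1.10696757]
bracket origin in panel mm [-173.2 -349.   -27.1] rot [-3.85 21.91 -8.7 ]
time_s: 18.9
tcp_pos: [0.4499, -0.2645, 0.0907]
eef_rot: [-163.8, 89.9, -1.7]
contact_force: [1.1, 0.2, 0.0]
gripper_width: 0.0158
[ 0.4498548  -0.26445276  0.09065804] [-163.82430971   89.86195435   -1.71396741] [1.09428117 0.18826034 0.00526887]
bracket origin in panel mm [-173.7 -349.1  -27.2] rot [-3.85 21.91 -8.74]
```

View pics/w28.png

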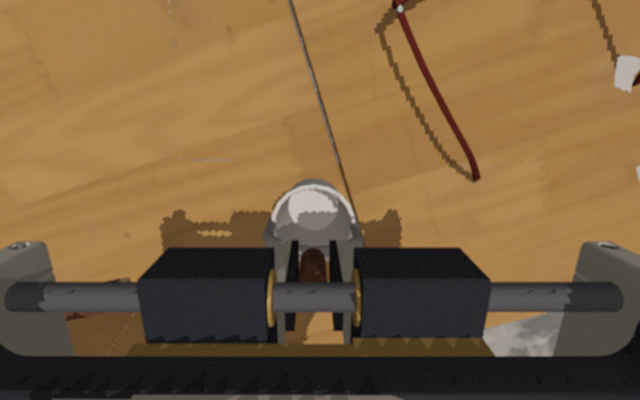

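Still closing (15.8 mm); finish closing, then lift a little.

```bash
python3 -m creep '[{"ax":0,"ay":0,"az":0,"tx":0,"ty":0,"tz":0,"fingers":0.003},{"ax":0,"ay":0,"az":0,"tx":0,"ty":0,"tz":0,"fingers":0.003},{"ax":0,"ay":0,"az":0,"tx":0,"ty":0,"tz":0,"fingers":0.003}]' 35
python3 -m creep '[{"ax":0,"ay":0,"az":0,"tx":-0.02,"ty":0,"tz":0,"fingers":0.003},{"ax":0,"ay":0,"az":0,"tx":-0.05,"ty":0,"tz":0,"fingers":0.003},{"ax":0,"ay":0,"az":0,"tx":-0.09,"ty":0,"tz":0,"fingers":0.003},{"ax":0,"ay":0,"az":0,"tx":-0.13,"ty":0,"tz":0,"fingers":0.003},{"ax":0,"ay":0,"az":0,"tx":-0.16,"ty":0,"tz":0,"fingers":0.003}]' 35
python3 look.py w29
```

```text
time_s: 19.25
tcp_pos: [0.45, -0.2644, 0.0906]
eef_rot: [-163.4, 89.9, -1.3]
contact_force: [0.7, 0.5, 2.2]
gripper_width: 0.0124
time_s: 19.75
tcp_pos: [0.4495, -0.2646, 0.2528]
eef_rot: [-170.7, 89.8, -8.5]
contact_force: [0.3, 0.0, -1.6]
gripper_width: 0.0122
[ 0.44951288 -0.26457299  0.25281361] [-170.65335497   89.79482557   -8.5379662 ] [ 0.29904725  0.00166669 -1.59159398]
bracket origin in panel mm [ -81.  -349.3  105.8] rot [-3.86 21.84 -8.73]
```

View pics/w29.png

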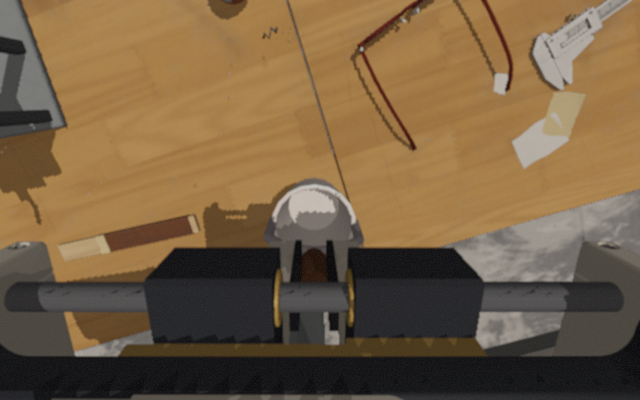

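```bash
python3 - <<'E'
from h import *
import pickle
c=pickle.load(open('w24.pkl','rb'))
im=cv2.resize(c['pixels'][140:280,250:400],None,fx=5,fy=4*5/4,interpolation=cv2.INTER_CUBIC)[:600]
o=FF+PP@np.array([-.0615,0,0])
for b in([-85,0,31],[-85,0,3.5],[-45,0,5],[-12,0,35.5],[-45,30,5],[-45,-30,5]):
    u,v=proj(c,o+PP@(np.array(b)/1000)); print(b,round(u,1),round(v,1)); cv2.circle(im,(int((u-250+.5)*5),int((v-140+.5)*5)),4,(0,0,255),1)
for b in([36,0,5],[80,30,5],[80,-30,5]): print(b,np.round(proj(c,o+PP@(np.array(b)/1000)),1))
cv2.imwrite('pics/w24h.png',im)
for n in('side24','scene24'):
    c=pickle.load(open(n+'.pkl','rb'))
    for b in([-85,0,31],[-85,0,3.5],[-12,0,35.5],[80,30,5]): print(n,b,np.round(proj(c,o+PP@(np.array(b)/1000)),1))
E
```

```text
[-85, 0, 31] 316.3 258.1
[-85, 0, 3.5] 316.3 240.2
[-45, 0, 5] 316.5 206.2
[-12, 0, 35.5] 316.7 190.1
[-45, 30, 5] 284.2 206.1
[-45, -30, 5] 348.8 206.3
[36, 0, 5] [316.9 120. ]
[80, 30, 5] [276.9  61.5]
[80, -30, 5] [357.5  61.6]
side24 [-85, 0, 31] [316.4 208.2]
side24 [-85, 0, 3.5] [311.6 213.7]
side24 [-12, 0, 35.5] [297.6 192.2]
side24 [80, 30, 5] [263.7 184.4]
scene24 [-85, 0, 31] [326.7 204.7]
scene24 [-85, 0, 3.5] [330.5 209.1]
scene24 [-12, 0, 35.5] [340.4 185.2]
scene24 [80, 30, 5] [354.5 164.2]
```

View pics/w24h.png

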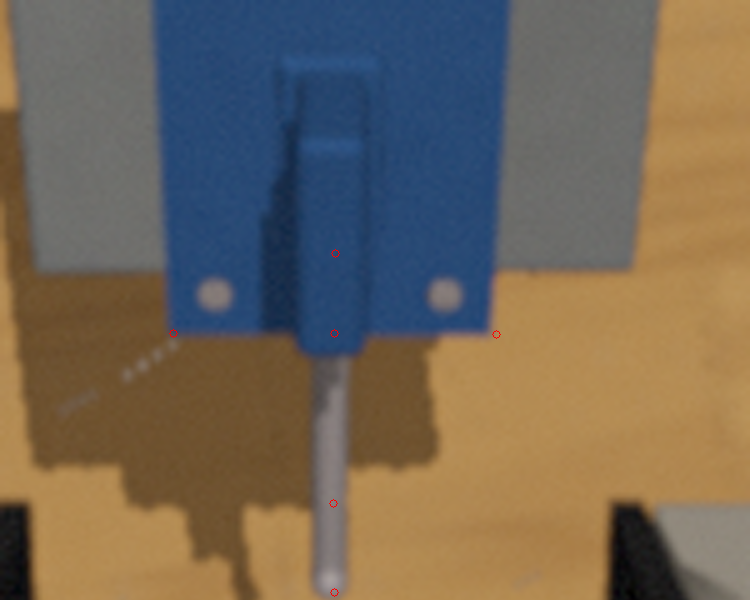

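```bash
cat >> h.py <<'E'
aa=np.radians(-8.4); AF=np.array([np.cos(aa),np.sin(aa),0]); RH=axes([0,0,-1],-AF); SEAT=np.array([.5353,.0725,.1332])
def hang(fwd,up): go(SEAT+AF*fwd/1000+np.array([0,0,(up+6.6)/1000]),RH)
def where():
    s=r.get_state(); w=s['tcp_pos']-[0,0,.0066]-SEAT; print('wire rel seat fwd,left,up mm',(np.array([w@AF,w@np.cross([0,0,1],AF),w[2]])*1000).round(1),'F',s['contact_force'].round(1),'t',s['time_s'], 'w',s['gripper_width'].round(4))
E
python3 -c "
from h import *
hang(-90,21); where()"
```

```text
tx ty tz mm [  95.6 -332.8  113.5] a [-9.44 -0.58 -0.07]Traceback (most recent call last):
  File "<string>", line 3, in <module>
    hang(-90,21); where()
                  ~~~~~^^
  File "h.py", line 55, in where
    s=r.get_state(); w=s['tcp_pos']-[0,0,.0066]-SEAT; print('wire rel seat fwd,left,up mm',(np.array([w@AF,w@np.cross([0,0,1],AF),w[2]])*1000).round(1),'F',s['contact_force'].round(1),'t',s['time_s'], 'w',s['gripper_width'].round(4))
                                                                                                                                                                                                             ^^^^^^^^^^^^^^^^^^^^^^^^
AttributeError: 'float' object has no attribute 'round'
```

```bash
sed -i "s/s\['gripper_width'\].round(4)/round(s['gripper_width'],4)/" h.py
python3 -m creep '[{"ax":-1,"ay":0,"az":0,"tx":0,"ty":-0.025,"tz":0.009,"fingers":0.003},{"ax":-2,"ay":-0.2,"az":0,"tx":0,"ty":-0.06,"tz":0.02,"fingers":0.003},{"ax":-4,"ay":-0.3,"az":0,"tx":0,"ty":-0.1,"tz":0.034,"fingers":0.003},{"ax":-6,"ay":-0.5,"az":0,"tx":0,"ty":-0.14,"tz":0.048,"fingers":0.003},{"ax":-9.4,"ay":-0.6,"az":0,"tx":0,"ty":-0.18,"tz":0.061,"fingers":0.003}]'
python3 -c "
from h import *
hang(-90,21); where()"
```

```text
time_s: 20.3
tcp_pos: [0.4459, -0.073, 0.25]
eef_rot: [-7.4, 89.5, 164.2]
contact_force: [1.8, 0.8, -1.5]
gripper_width: 0.0121
tx ty tz mm [  89.6 -156.9   22.1] a [-0.03  0.52  0.07]
wire rel seat fwd,left,up mm [ -67.2 -157.   110.2] F [ 1.8  0.8 -1.5] t 20.3 w 0.0121
```

```bash
python3 -m creep '[{"ax":0,"ay":0.3,"az":0,"tx":0,"ty":-0.04,"tz":0.007,"fingers":0.003},{"ax":0,"ay":0.5,"az":0,"tx":0,"ty":-0.08,"tz":0.014,"fingers":0.003},{"ax":0,"ay":0.5,"az":0,"tx":0,"ty":-0.12,"tz":0.022,"fingers":0.003},{"ax":0,"ay":0.5,"az":0,"tx":0,"ty":-0.15,"tz":0.022,"fingers":0.003},{"ax":0,"ay":0.5,"az":0,"tx":0,"ty":-0.157,"tz":0.022,"fingers":0.003}]'
python3 -m creep '[{"ax":0,"ay":0,"az":0,"tx":0.02,"ty":0,"tz":0,"fingers":0.003},{"ax":0,"ay":0,"az":0,"tx":0.05,"ty":0,"tz":0,"fingers":0.003},{"ax":0,"ay":0,"az":0,"tx":0.08,"ty":0,"tz":0,"fingers":0.003},{"ax":0,"ay":0,"az":0,"tx":0.088,"ty":0,"tz":0,"fingers":0.003},{"ax":0,"ay":0,"az":0,"tx":0.088,"ty":0,"tz":0,"fingers":0.003}]'
python3 -c "
from h import *
import pickle
hang(-90,21); where()
for n in('wrist','side','scene'):
    c=cap(n); pickle.dump(c,open(n+'30.pkl','wb'))
    if n=='wrist': save(c,'w30')
    elif n=='side': crop(c,'sd30',250,160,370,250,6)
    else: crop(c,'sc30',260,150,400,250,5)
"
```

```text
time_s: 20.8
tcp_pos: [0.448, 0.0867, 0.2504]
eef_rot: [-98.4, 89.9, 73.2]
contact_force: [-0.7, -0.7, -1.6]
gripper_width: 0.0117
time_s: 21.3
tcp_pos: [0.4475, 0.0834, 0.1619]
eef_rot: [32.5, 89.9, -156.0]
contact_force: [0.7, 0.4, -1.0]
gripper_width: 0.0119
tx ty tz mm [ 1.1 -2.   1.5] a [-0.11  0.1  -0.06]
wire rel seat fwd,left,up mm [-88.5  -2.   22.1] F [ 0.7  0.4 -1. ] t 21.3 w 0.0119
```

View pics/w30.png

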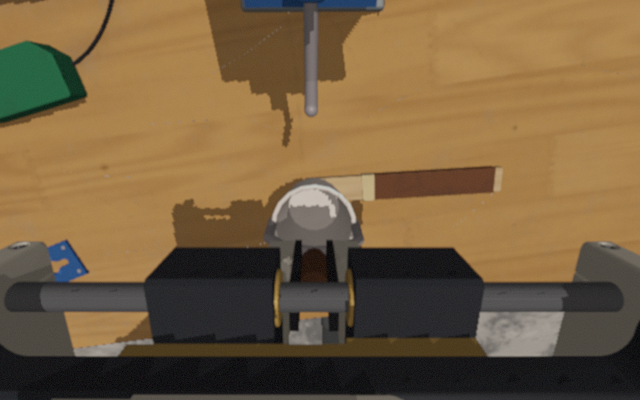

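View pics/sd30.png

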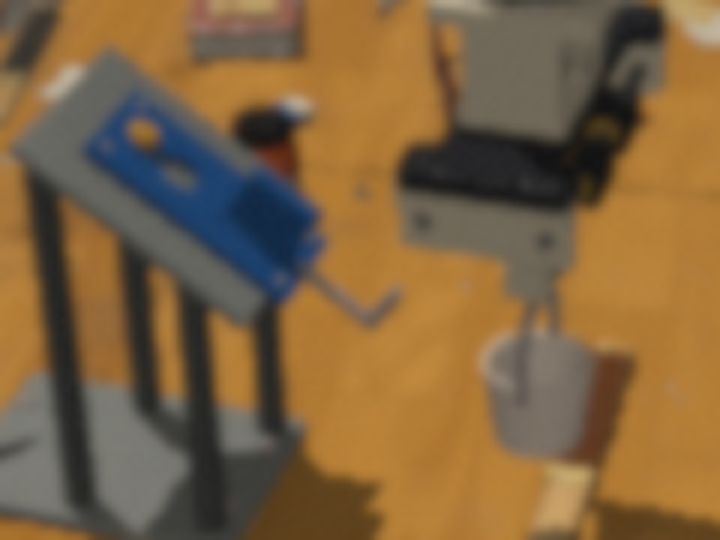

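View pics/sc30.png

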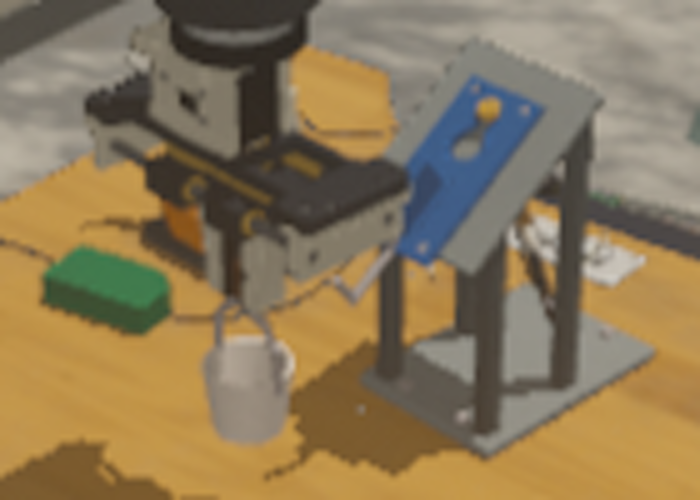

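```bash
python3 -m creep '[{"ax":0,"ay":0,"az":0,"tx":0.0005,"ty":-0.0025,"tz":-0.008,"fingers":0.003},{"ax":0,"ay":0,"az":0,"tx":0.001,"ty":-0.0025,"tz":-0.022,"fingers":0.003},{"ax":0,"ay":0,"az":0,"tx":0.001,"ty":-0.0025,"tz":-0.032,"fingers":0.003},{"ax":0,"ay":0,"az":0,"tx":0.001,"ty":-0.0025,"tz":-0.032,"fingers":0.003}]'
python3 -c "
from h import *
import pickle
where()
for n in('wrist','side'):
    c=cap(n); pickle.dump(c,open(n+'31.pkl','wb'))
    if n=='wrist': save(c,'w31')
    elif n=='side': crop(c,'sd31',280,190,350,240,10)
"
```

```text
time_s: 21.85
tcp_pos: [0.482, 0.0819, 0.1618]
eef_rot: [-131.1, 89.9, 40.4]
contact_force: [-0.6, -0.7, -1.8]
gripper_width: 0.0118
wire rel seat fwd,left,up mm [-54.1   1.5  22. ] F [-0.6 -0.7 -1.8] t 21.85 w 0.0118
```

View pics/w31.png

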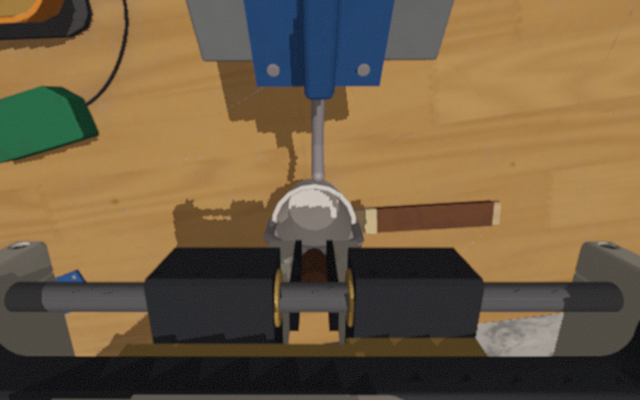

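View pics/sd31.png

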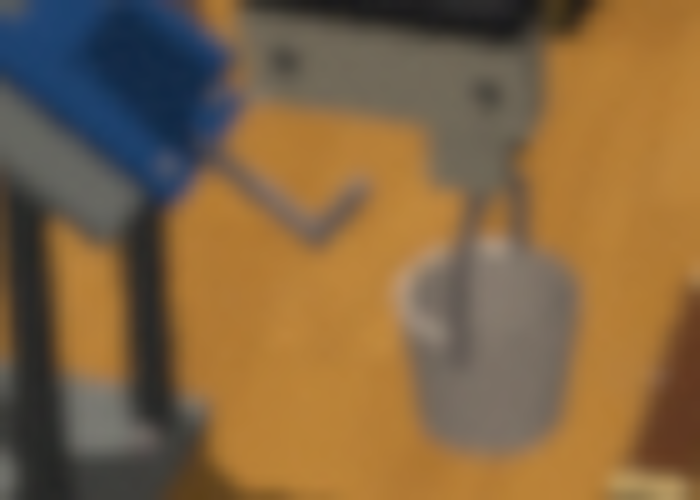

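```bash
python3 -m creep '[{"ax":0,"ay":0,"az":0,"tx":0.0005,"ty":0.001,"tz":-0.01,"fingers":0.003},{"ax":0,"ay":0,"az":0,"tx":0.001,"ty":0.001,"tz":-0.02,"fingers":0.003},{"ax":0,"ay":0,"az":0,"tx":0.001,"ty":0.001,"tz":-0.03,"fingers":0.003},{"ax":0,"ay":0,"az":0,"tx":0.001,"ty":0.001,"tz":-0.03,"fingers":0.003}]'
python3 -c "
from h import *
import pickle
where()
for n in('wrist','side'):
    c=cap(n); pickle.dump(c,open(n+'32.pkl','wb'))
    if n=='wrist': save(c,'w32')
    elif n=='side': crop(c,'sd32',280,190,350,240,10)
"
```

```text
time_s: 22.35
tcp_pos: [0.5111, 0.0765, 0.1607]
eef_rot: [-126.9, 89.9, 44.6]
contact_force: [-0.1, 0.5, -1.6]
gripper_width: 0.0117
wire rel seat fwd,left,up mm [-24.5   0.4  20.9] F [-0.1  0.5 -1.6] t 22.35 w 0.0117
```

View pics/w32.png

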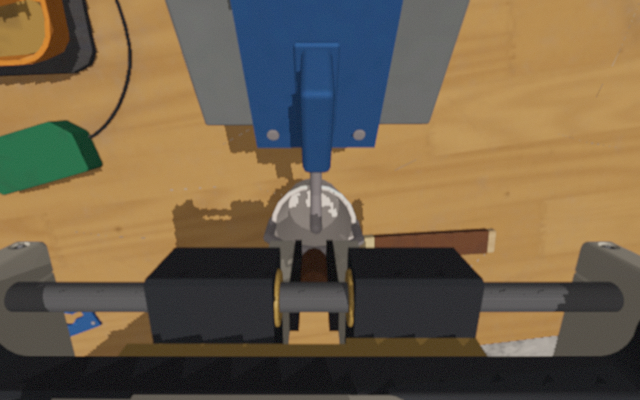

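View pics/sd32.png

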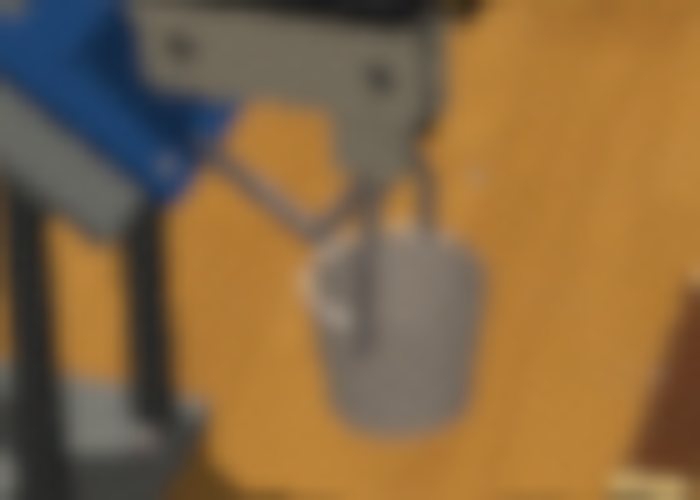

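```bash
python3 -m creep '[{"ax":0,"ay":0,"az":0,"tx":-0.0003,"ty":0,"tz":-0.004,"fingers":0.003},{"ax":0,"ay":0,"az":0,"tx":-0.0003,"ty":0,"tz":-0.01,"fingers":0.003},{"ax":0,"ay":0,"az":0,"tx":-0.0003,"ty":0,"tz":-0.01,"fingers":0.003}]'
python3 -c "
from h import *
where()"
```

```text
time_s: 22.75
tcp_pos: [0.5203, 0.0752, 0.1613]
eef_rot: [-128.6, 89.9, 42.9]
contact_force: [0.4, -0.2, -1.2]
gripper_width: 0.0122
wire rel seat fwd,left,up mm [-15.2   0.5  21.5] F [ 0.4 -0.2 -1.2] t 22.75 w 0.0122
```

```bash
python3 -m creep '[{"ax":0,"ay":0,"az":0,"tx":0,"ty":0,"tz":-0.006,"fingers":0.003},{"ax":0,"ay":0,"az":0,"tx":0,"ty":0,"tz":-0.012,"fingers":0.003},{"ax":0,"ay":0,"az":0,"tx":0,"ty":0,"tz":-0.017,"fingers":0.003},{"ax":0,"ay":0,"az":0,"tx":0,"ty":0,"tz":-0.017,"fingers":0.003}]'
python3 -c "
from h import *
import pickle
where()
for n in('wrist','side'):
    c=cap(n); pickle.dump(c,open(n+'33.pkl','wb'))
    if n=='wrist': save(c,'w33')
    elif n=='side': crop(c,'sd33',280,190,350,240,10)
"
```

```text
time_s: 23.15
tcp_pos: [0.5371, 0.0725, 0.1611]
eef_rot: [-117.9, 89.9, 53.6]
contact_force: [0.1, -1.0, -1.7]
gripper_width: 0.0118
wire rel seat fwd,left,up mm [ 1.8  0.3 21.3] F [ 0.1 -1.  -1.7] t 23.15 w 0.0118
```

View pics/w33.png

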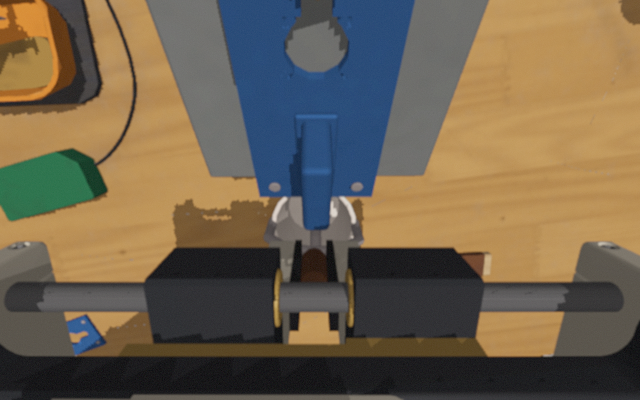

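View pics/sd33.png

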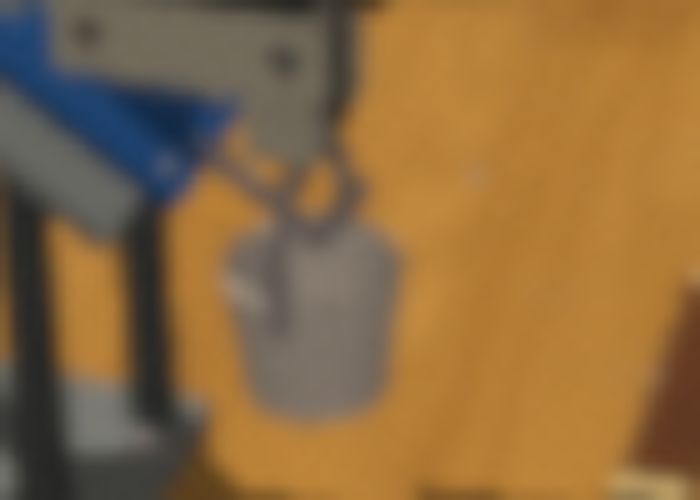

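```bash
python3 -m creep '[{"ax":0,"ay":0,"az":0,"tx":0.006,"ty":0,"tz":0,"fingers":0.003},{"ax":0,"ay":0,"az":0,"tx":0.012,"ty":0,"tz":0.0005,"fingers":0.003},{"ax":0,"ay":0,"az":0,"tx":0.017,"ty":0,"tz":0.001,"fingers":0.003},{"ax":0,"ay":0,"az":0,"tx":0.017,"ty":0,"tz":0.001,"fingers":0.003}]'
python3 -c "
from h import *
where()"
python3 -m creep '[{"ax":0,"ay":0,"az":0,"tx":0.0015,"ty":0,"tz":0,"fingers":0.003},{"ax":0,"ay":0,"az":0,"tx":0.003,"ty":0,"tz":0,"fingers":0.003},{"ax":0,"ay":0,"az":0,"tx":0.003,"ty":0,"tz":0,"fingers":0.003}]'
python3 -c "
from h import *
import pickle
where()
for n in('wrist','side'):
    c=cap(n); pickle.dump(c,open(n+'34.pkl','wb'))
    if n=='wrist': save(c,'w34')
    elif n=='side': crop(c,'sd34',280,190,350,240,10)
"
```

```text
time_s: 23.65
tcp_pos: [0.5346, 0.0725, 0.1431]
eef_rot: [-12.4, 89.9, 159.1]
contact_force: [0.3, 0.1, -1.5]
gripper_width: 0.0121
wire rel seat fwd,left,up mm [-0.7 -0.1  3.3] F [ 0.3  0.1 -1.5] t 23.65 w 0.0121
time_s: 23.95
tcp_pos: [0.5355, 0.0728, 0.1412]
eef_rot: [-116.2, 89.9, 55.3]
contact_force: [0.5, 0.7, -1.6]
gripper_width: 0.0121
wire rel seat fwd,left,up mm [0.1 0.3 1.4] F [ 0.5  0.7 -1.6] t 23.95 w 0.0121
```

View pics/sd34.png

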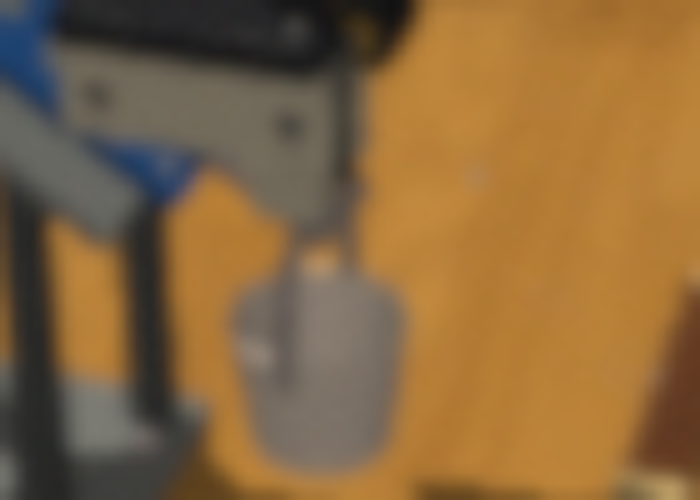

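Not yet loaded; lower another 2 mm.

```bash
python3 -m creep '[{"ax":0,"ay":0,"az":0,"tx":0.001,"ty":0,"tz":0,"fingers":0.003},{"ax":0,"ay":0,"az":0,"tx":0.0022,"ty":0,"tz":0,"fingers":0.003},{"ax":0,"ay":0,"az":0,"tx":0.0022,"ty":0,"tz":0,"fingers":0.003}]'
python3 -c "
from h import *
where()"
```

```text
time_s: 24.35
tcp_pos: [0.5361, 0.0729, 0.1395]
eef_rot: [-140.8, 89.9, 30.7]
contact_force: [1.4, -0.5, 1.1]
gripper_width: 0.0121
wire rel seat fwd,left,up mm [ 0.8  0.5 -0.3] F [ 1.4 -0.5  1.1] t 24.35 w 0.0121
```

```bash
python3 -m creep '[{"ax":0,"ay":0,"az":0,"tx":0,"ty":0,"tz":0,"fingers":0.016},{"ax":0,"ay":0,"az":0,"tx":0,"ty":0,"tz":0,"fingers":0.02},{"ax":0,"ay":0,"az":0,"tx":0,"ty":0,"tz":0,"fingers":0.036},{"ax":0,"ay":0,"az":0,"tx":0,"ty":0,"tz":0,"fingers":0.036},{"ax":0,"ay":0,"az":0,"tx":0,"ty":0,"tz":0,"fingers":0.036}]'
python3 -c "
from h import *
import pickle
where()
for n in('wrist','side'):
    c=cap(n); pickle.dump(c,open(n+'35.pkl','wb'))
    if n=='wrist': save(c,'w35')
    elif n=='side': crop(c,'sd35',280,190,350,240,10)
"
```

```text
time_s: 24.85
tcp_pos: [0.5353, 0.0728, 0.1389]
eef_rot: [-104.7, 89.9, 66.8]
contact_force: [0.6, -0.0, -0.5]
gripper_width: 0.0345
wire rel seat fwd,left,up mm [-0.   0.3 -0.9] F [ 0.6 -0.  -0.5] t 24.85 w 0.0345
```

View pics/sd35.png

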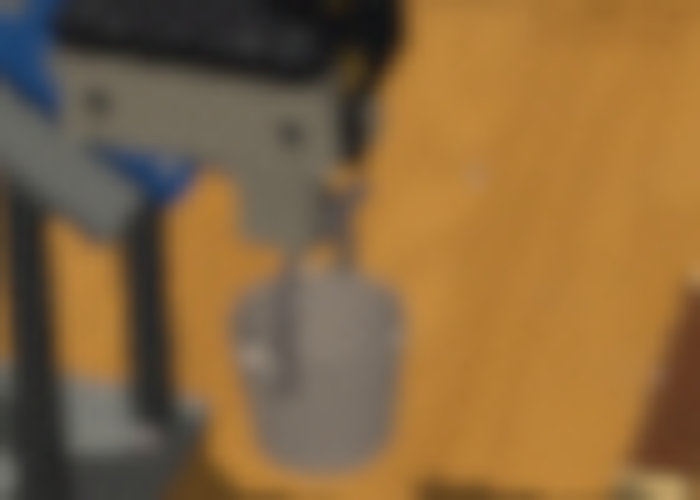

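View pics/w35.png

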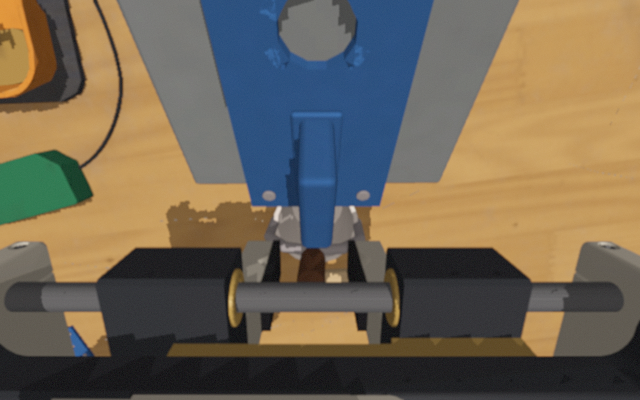

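```bash
python3 -m creep '[{"ax":0,"ay":0,"az":0,"tx":-0.005,"ty":0,"tz":0,"fingers":0.036},{"ax":0,"ay":0,"az":0,"tx":-0.015,"ty":0,"tz":0,"fingers":0.036},{"ax":0,"ay":0,"az":0,"tx":-0.03,"ty":0,"tz":0,"fingers":0.036},{"ax":0,"ay":0,"az":0,"tx":-0.05,"ty":0,"tz":0,"fingers":0.036},{"ax":0,"ay":0,"az":0,"tx":-0.08,"ty":0,"tz":0.01,"fingers":0.036}]'
python3 -m creep '[{"ax":0,"ay":0,"az":0,"tx":-0.03,"ty":0,"tz":0.02,"fingers":0.036},{"ax":0,"ay":0,"az":0,"tx":-0.06,"ty":0,"tz":0.05,"fingers":0.036},{"ax":0,"ay":0,"az":0,"tx":-0.08,"ty":0,"tz":0.08,"fingers":0.036},{"ax":0,"ay":0,"az":0,"tx":-0.08,"ty":0,"tz":0.08,"fingers":0.036},{"ax":0,"ay":0,"az":0,"tx":-0.08,"ty":0,"tz":0.08,"fingers":0.036}]'
python3 -c "
from h import *
import pickle
where()
for n in('wrist','side','scene'):
    c=cap(n); pickle.dump(c,open(n+'36.pkl','wb'))
    if n=='wrist': save(c,'w36')
    elif n=='side': crop(c,'sd36',240,150,360,240,6)
    else: crop(c,'sc36',260,150,400,250,5)
"
```

```text
time_s: 25.45
tcp_pos: [0.5254, 0.0739, 0.2193]
eef_rot: [2.6, 89.9, 174.1]
contact_force: [0.6, 0.1, -0.6]
gripper_width: 0.0363
time_s: 25.95
tcp_pos: [0.4462, 0.0862, 0.3005]
eef_rot: [-129.5, 89.7, 42.1]
contact_force: [0.9, 0.6, -1.1]
gripper_width: 0.0359
wire rel seat fwd,left,up mm [-90.1   0.5 160.7] F [ 0.9  0.6 -1.1] t 25.95 w 0.0359
```

View pics/sd36.png

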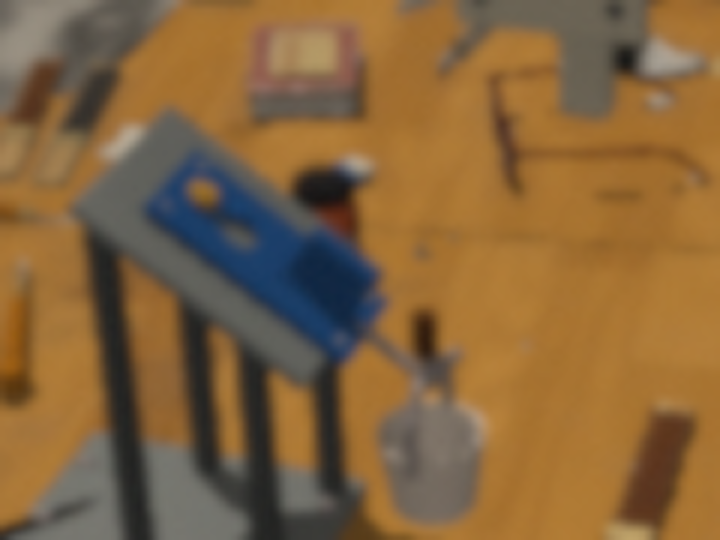

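View pics/w36.png

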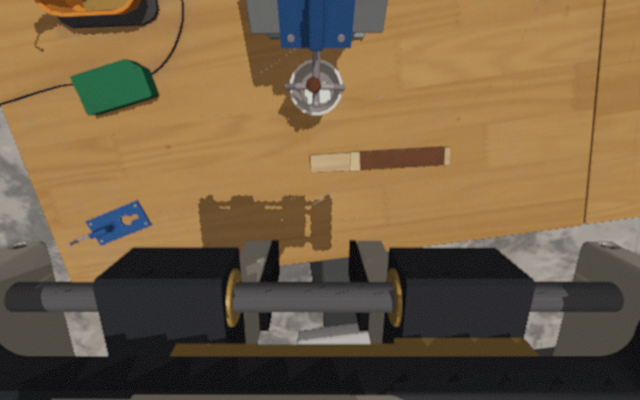

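View pics/sc36.png

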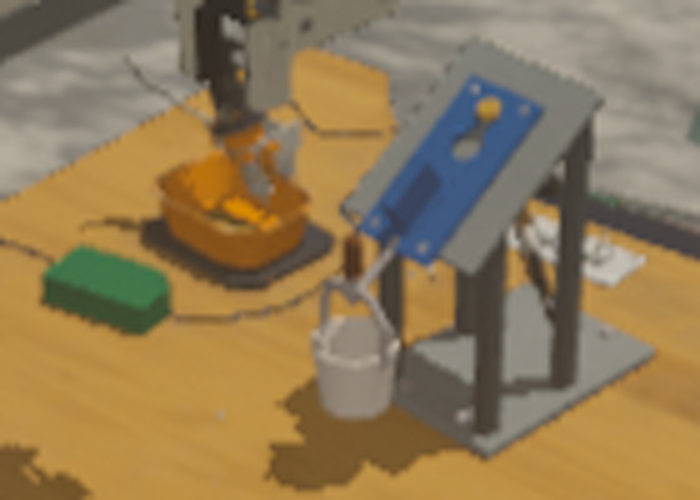

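```bash
for i in 1 2 3; do python3 -m creep '[{"ax":0,"ay":0,"az":0,"tx":0,"ty":0,"tz":0,"fingers":0.036},{"ax":0,"ay":0,"az":0,"tx":0,"ty":0,"tz":0,"fingers":0.036},{"ax":0,"ay":0,"az":0,"tx":0,"ty":0,"tz":0,"fingers":0.036},{"ax":0,"ay":0,"az":0,"tx":0,"ty":0,"tz":0,"fingers":0.036},{"ax":0,"ay":0,"az":0,"tx":0,"ty":0,"tz":0,"fingers":0.036}]' >/dev/null; done
python3 -c "
from h import *
import pickle
where()
a=pickle.load(open('side36.pkl','rb'))['pixels'].astype(int); b0=pickle.load(open('side24.pkl','rb'))['pixels'].astype(int)
c=cap('side'); d=abs(c['pixels'].astype(int)-a).sum(2); print('moved px since last',(d>60).sum())
for nm,(u0,v0,u1,v1) in dict(wax=(262,280,296,320),jar=(284,172,304,192),stick=(335,215,360,255),stud=(262,172,280,190)).items(): print(nm,abs(c['pixels'].astype(int)-b0)[v0:v1,u0:u1].mean().round(2))
o=FF+PP@np.array([-.0615,0,0])
crop(c,'sd37',250,165,330,245,7)
for b in([80,30,5],[80,-30,5],[-45,30,5]): print(b,np.round((np.array(proj(c,o+PP@(np.array(b)/1000)))-[250,165])*7))
s=cap('scene'); crop(s,'sc37',320,150,390,240,6)
for b in([80,30,5],[80,-30,5],[-45,-30,5],[-45,30,5]): print(b,np.round((np.array(proj(s,o+PP@(np.array(b)/1000)))-[320,150])*6))
"
```

```text
wire rel seat fwd,left,up mm [-90.    0.2 159.2] F [-0.1 -0.6  0.2] t 27.6 w 0.0358
moved px since last 8
wax 2.25
jar 2.41
stick 11.02
stud 2.49
[80, 30, 5] [ 96. 136.]
[80, -30, 5] [156.  72.]
[-45, 30, 5] [334. 319.]
[80, 30, 5] [207.  85.]
[80, -30, 5] [292. 123.]
[-45, -30, 5] [149. 314.]
[-45, 30, 5] [ 67. 270.]
```

View pics/sd37.png

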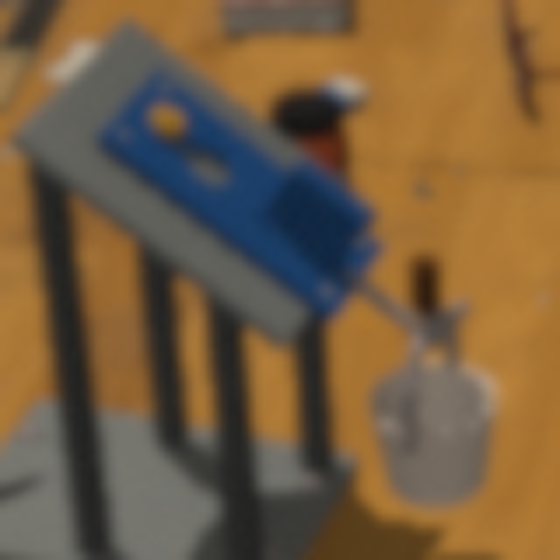

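View pics/sc37.png

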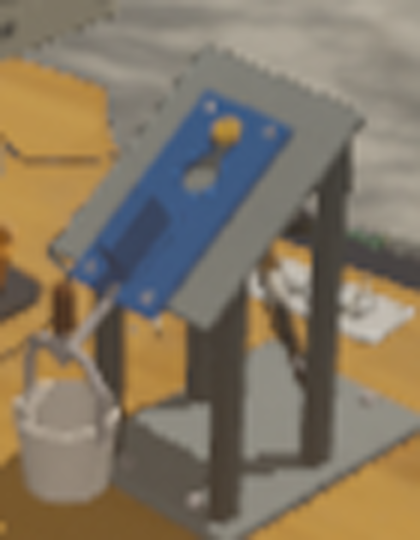

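```bash
python3 -c "
from h import *
import pickle
c=pickle.load(open('wrist36.pkl','rb'));print(pt(c,446,156),pt(c,312,163))
from plant import order
print(order.close_job())"
```

```text
[ 0.4249232  -0.08958694  0.00908678] [0.44153169 0.09139339 0.00775415]
the job is handed in; nothing more can be done
None
```

The bracket is mounted on the stud and the pail hangs from its hook. I handed the job in at about 27.6 s of the 66 s; no verdict came back.

**Bracket:**
- The first grasp, square to the plate, failed to reach the panel because joint 3 hit its limit. I set the bracket back on the bench and re-gripped the rib tilted about 13°.
- I then put the keyhole over the stud, lowered the plate to the panel and slid it down until it stopped. The read-out was 61.6 mm below the stud, against 61.5 mm for fully home, with a push of about 13 N.

**Pail:** I carried it by the knob, passed the wire over the hook's tip, lowered it onto the seat, let go and retreated straight up.

**Last checks:**
- After 1.5 s of waiting with the gripper clear, only 8 pixels in the side picture had changed, so nothing was swinging or sliding.
- The pail hung upright and free. The bracket's corners lay within about a pixel of where they should be when fully home and straight.
- The jar and the wax block looked unchanged in the side picture.
- The sanding stick's patch of that picture did differ more (11 against about 2). I took this as the arm's shadow: the stick measures where it first lay, and nothing came closer than about 60 mm above it.

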